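# Dip the gear drive's level gauge and present it for reading

## Robot

A 7-joint arm with a two-finger parallel gripper is mounted at the origin on a cart in front of the work surface, level with it; the furniture and walls round the work are solid. World frame = base frame: x ahead of the robot, y to its left, z up, the work surface at z = 0. Lengths are in mm, angles in degrees, forces in N, time in s.
With the tool pointing down it reaches from about 350 to 900 mm from the base axis. Payload 7.2 kg.
Tool frame: the origin (TCP) lies at the centre of the arm's flange, where the gripper is bolted on; the fingertips stand 173 mm ahead of it and the grasp point (between the pads) lies 155 mm ahead of it (manip.grip_depth is the x of the grasp point in the tool frame, in mm); x points along the fingers, y is the direction in which the jaws open and shut, and the axes are right-handed (so a half turn about x gives the same grasp; the last joint's range is limited). The gripper opens to 85 mm and grips with 20 to 120 N. Pads are 22 mm wide; open, the fingers measure 114 mm over their backs; the gripper's body (76 mm by 85 mm) begins 54 mm behind the grasp point. The pads swing forward as they close: fully open they stand 13 mm farther back than shut.
Start: joints at [-70.428, 23.554, -0.728, 91.456, 0.321, 64.991, -4.71], TCP at [249.024, 573.245, 404.697] pointing down, gripper open.
Joint ranges: [-169.25, 169.25], [-16.82, 113.86], [-84.01, 82.57], [7.8, 145.47], [-59.2, 239.2], [7.22, 106.19], [-163.78, 163.78]. Speed limits (degrees/s): [136.94, 136.94, 172.46, 172.46, 180, 180, 180].

## Interface

Orientations are given as [roll, pitch, yaw] about the fixed x, y, z axes, in that order (R = Rz(yaw) Ry(pitch) Rx(roll)).
In Python, from bench import manip gives the robot as it stands. The module is installed in compiled form; this text tells all that it offers.
- The arm moves only by the tool send_rows, never from a script. Its argument "steps" is a list of rows, each a list of 5 numbers: the finger opening in m, from 0 to 0.0854, then the shift along the tool's x, y, z in m, then the turn about the tool's x in rad. A call has exactly 10 rows; each row is the pose to reach, as a shift and turn from the pose commanded when the call began, along the tool's axes at that moment; what a row does not reach only later rows make up. A row lasts 1/12 s, in which the tool goes at most 41.7 mm and 7.16 degrees, less where a joint would pass 70% of its speed; a pose out of reach is approached as far as the arm can. A call with a gripper value outside its range is refused whole. The fingers move at their own pace and stop on an object; "grip_force" is the grip in N (left out, the last holds). Time passes only in rows, so rows that repeat a pose let the fingers close, or fill a call up. It gives the time, the measured TCP pose, the force and the opening at its end, in the units of the state.
- manip.read_state(): the state, without advancing time (a new reading comes with each control period).
- manip.grab_frame(name): name is "side" or "top"; returns the picture (480x640x3 uint8, blue, green, red); there is no depth.
- manip.get_calibration(name): a dict with "camera_matrix" (3x3 intrinsics, pixels), "world_from_camera" (4x4, takes a point from camera to world coordinates). Camera axes: x right, y up, looking along -z (the intrinsics and any distortion apply to the point x, -y, -z); pixel columns grow to the right and rows downward; lengths in mm; the calibration is good to about 2 mm. A picture is of the moment at which its call begins. get_calibration takes no time and is no camera call.
- manip.close_job(): hands the job in, once; it reports no verdict.
The state is a dict: "t": time; "joint_pos": joint angles; "dq": joint speeds; "tau": joint torques, N m; "eef_pos": TCP position; "tcp_rot": TCP orientation; "force": force on the tool from outside, world axes, zero at the start; "wrist_torque": the same for the moment, N m; "finger_gap": finger opening in mm.
Only numpy, scipy, OpenCV 4.12 (cv2) and the standard library are available. Lean on these libraries where they do the work, as an engineer would, in place of code of your own. Each camera call takes 0.05 s, during which the arm holds its last target.

## Task

Pull the instrument chest's drawer fully open by its handle, take out the gauge rod and push it gently down the sloping guide tube of the drive unit until its collar stops on the tube's mouth. Then withdraw it completely and finish holding it still and level for reading, about 25 cm above the worktop and clear of the drive unit and the chest; the program ends while the gripper still holds the rod. Leave the drawer open and the other things on the worktop where they are.

Things in the scene. Friction and masses are not known exactly. Their poses are not given: they have to be found in the camera images.
- chest_drawer0 (a joint): opening of the drawer of the low grey instrument chest, in m: 0 = shut (at the start), 0.125 = fully open. It slides level along the chest's own -x (roughly towards the robot) with about 1 N of friction and stays where it is left.
- chest_drawer0_handle (a point): middle of the drawer's round steel handle bar: 11 mm thick, about 100 mm free length along the chest's y, level, 47 mm above the worktop, with a 29 mm gap between bar and drawer front; free above, so it can be pinched or hooked from above. Its x axis points from the bar into the chest (opening is along -x), z up.
- rod_grip (a point): centre of the gauge rod's black grip, a bar 100 mm long, 18x18 mm. The rod's x axis runs from grip to tip: grip from -50 to +50 mm, then a steel collar disc 36 mm across, 8 mm thick, then a steel probe 10 mm across with a rounded tip. At the start it lies level in the shut drawer, flat sides upright, across the drawer, tip to the robot's left, 52 mm above the worktop.
- rod_collar (a point): centre of the collar's forward face, which comes to rest on the tube's mouth; 58 mm ahead of rod_grip. Same axes as the rod.
- rod_tip (a point): end of the probe, 176 mm ahead of rod_grip. Same axes as the rod.
- tube_axis (a point): centre of the mouth of the steel guide tube that slopes up out of the drive unit, 165 mm above the worktop. Its x axis points down into the tube, 35 degrees below horizontal; y is level. Bore 14 mm, outside 21 mm, 126 mm deep; flared mouth 25 mm inside, 32 mm outside, narrowing over 12 mm. Fully in, the collar's face lies at this point, rod x along this x.
- drive_unit: grey gear housing 140x130x115 mm with a lying motor, fixed to the worktop; origin on the worktop under the housing, x axis level from the tube's mouth (at -170 mm) towards the motor (end at +192 mm), z up. Housing front at -60 mm; highest parts besides the tube 131 mm above the worktop.
- chest: low grey instrument chest 190x300x85 mm with one steel drawer front (its top 73 mm above the worktop), fixed to the worktop; origin under its centre, its front faces its own -x, z up.
- gauge_rod: the gauge rod as a whole, about 140 g; origin at rod_grip. It rests in two open-topped notched cradle blocks in the drawer, one 35 to 45 mm behind the grip's centre, one under the probe, 30 mm above the drawer's floor and 58 mm behind the drawer front's inner wall. With the drawer fully open it lies about 60 mm in front of the chest.
- calculator: dark pocket calculator 118x68x15 mm lying on the worktop; a bystander, leave it alone
- pen: ball pen 142 mm long lying on the worktop; a bystander, leave it alone
- pot_a: sample pot with white lid, 50 mm across, 66 mm tall, standing at the back; a bystander, leave it alone
- pot_b: sample pot with blue lid, 50 mm across, 66 mm tall, standing at the back; a bystander, leave it alone
- thermometer: white food thermometer 152x46x18 mm lying to the right of the chest; a bystander, leave it alone

How it is judged:
By the outcome, as a careful person would: the job done as asked, in the order asked, and still so for the second after the job is handed in, while the arm keeps its last pose, push and grip.
It also fails if it takes over 64 s, if anything falls off the work surface, if the arm or the gripper's body presses on something with over 40 N, if the wrist force passes 120 N, or if a joint passes its speed limit or range.

## Working session

There is one attempt and no reset: what is moved stays moved. The work goes in short steps, Python scripts to look and compute and a tool call to move; the robot and the scene stay as the last step left them, time stands still between calls to the robot, and variables do not carry over. Pictures are saved under pics/ and viewed, and the job is handed in when it is done.

Besides the shell and the picture viewer there is one more tool, called after "Emit:" by a JSON object that holds its "op" and its "data", one argument or row to a line. send_rows: Moves the arm, as the interface text tells. Its arguments: {"type":"object","properties":{"steps":{"type":"array"},"grip_force":{"type":"number"}},"required":["steps"]}

```bash
mkdir -p pics; ls; python3 - <<'E'
from bench import manip
import cv2,numpy as np
print(manip.read_state(), manip.grip_depth)
for n in("side","top"):
    f=manip.grab_frame(n); cv2.imwrite(f"pics/{n}0.png",f)
    c=manip.get_calibration(n); print(n,c)
print([a for a in dir(manip) if a[0]!='_'])
E
```

```text
pics
{'t': 0.0, 'joint_pos': array([-70.42759822,  23.60170729,  -0.72707722,  91.5041776 ,
         0.31999891,  64.98919139,  -4.71112869]), 'dq': array([-0.00947029,  0.09292175,  0.02012778, -0.03970973, -0.05809422,
       -0.06878897,  0.03934519]), 'tau': array([-5.78311974e-04, -6.00612044e+01,  6.81424085e-01, -2.99428546e+01,
        1.36832971e-02,  1.00964023e-02, -3.34513132e-06]), 'eef_pos': array([248.96198914, 573.04436826, 403.83364619]), 'tcp_rot': array([ -86.10560946,   89.90695327, -109.58711135]), 'force': array([ 0.64530258, -0.32918575, -0.05245315]), 'wrist_torque': array([-0.04415665,  0.02400355, -0.00482584]), 'finger_gap': 85.80872640292156} 154.70000000000002
side {'camera_matrix': array([[475.88681433,   0.        , 324.4139412 ],
       [  0.        , 475.88681433, 248.75880637],
       [  0.        ,   0.        ,   1.        ]]), 'world_from_camera': array([[ 9.92800203e-01,  6.33692082e-02, -1.01646936e-01,
         4.16382778e+02],
       [-1.18247206e-01,  6.53913148e-01, -7.47271834e-01,
        -1.15315811e+03],
       [ 1.91142431e-02,  7.53911095e-01,  6.56698338e-01,
         1.06479689e+03],
       [ 0.00000000e+00,  0.00000000e+00,  0.00000000e+00,
         1.00000000e+00]])}
top {'camera_matrix': array([[574.67993748,   0.        , 323.13109008],
       [  0.        , 574.67993748, 232.14542332],
       [  0.        ,   0.        ,   1.        ]]), 'world_from_camera': array([[-3.36417689e-03,  9.89557616e-01, -1.44098603e-01,
         3.80307196e+02],
       [-9.97748835e-01,  6.32983970e-03,  6.67622341e-02,
         8.39821882e+00],
       [ 6.69771982e-02,  1.43998813e-01,  9.87308663e-01,
         1.50001777e+03],
       [ 0.00000000e+00,  0.00000000e+00,  0.00000000e+00,
         1.00000000e+00]])}
['PlanningError', 'close_job', 'get_calibration', 'grab_frame', 'grip_depth', 'read_state']
```

View pics/side0.png

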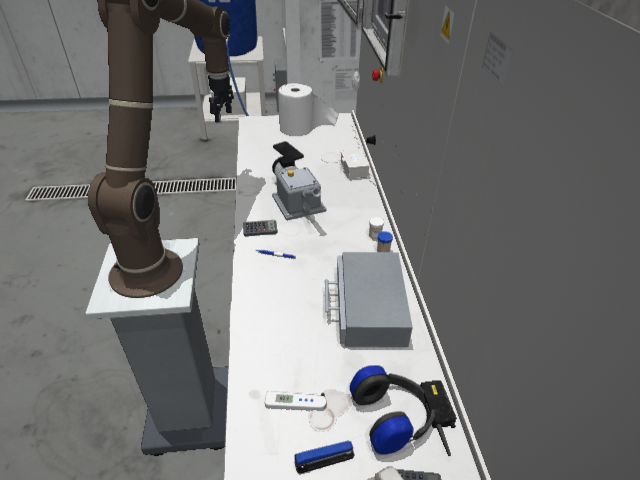

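View pics/top0.png

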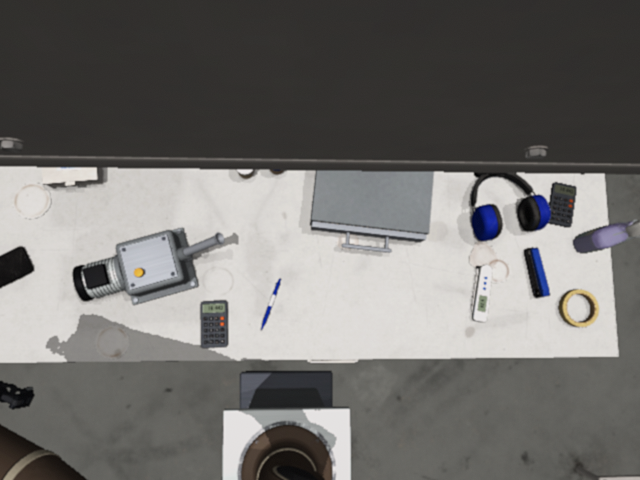

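```bash
cat > h.py <<'E'
from bench import manip
import cv2,numpy as np
from scipy.spatial.transform import Rotation as Ro
def ray(n,u,v):
    c=manip.get_calibration(n);K=c["camera_matrix"];T=c["world_from_camera"]
    d=np.linalg.inv(K)@[u,v,1]; d=T[:3,:3]@[d[0],-d[1],-d[2]]; return T[:3,3],d/np.linalg.norm(d)
def onz(n,u,v,z):
    o,d=ray(n,u,v); return o+d*(z-o[2])/d[2]
def tri(ps,pt):
    A=[];b=[]
    for n,p in(("side",ps),("top",pt)):
        o,d=ray(n,*p);P=np.eye(3)-np.outer(d,d);A.append(P);b.append(P@o)
    A=np.vstack(A);b=np.hstack(b);x=np.linalg.lstsq(A,b,rcond=None)[0]
    return x,np.linalg.norm(A@x-b)
def proj(n,X):
    c=manip.get_calibration(n);K=c["camera_matrix"];T=np.linalg.inv(c["world_from_camera"])
    p=T[:3,:3]@np.array(X,float)+T[:3,3];q=K@[p[0],-p[1],-p[2]];return q[:2]/q[2]
def snap(n,name):
    f=manip.grab_frame(n);cv2.imwrite(f"pics/{name}.png",f);return f
def crop(f,u,v,w,h,s,name):
    c=f[v:v+h,u:u+w];cv2.imwrite(f"pics/{name}.png",cv2.resize(c,None,fx=s,fy=s,interpolation=cv2.INTER_CUBIC))
def st():
    s=manip.read_state();R=Ro.from_euler('xyz',s['tcp_rot'],degrees=True).as_matrix()
    print('t%.2f'%s['t'],'tcp',s['eef_pos'].round(1),'gp',(s['eef_pos']+R[:,0]*154.7).round(1),'F',s['force'].round(1),'M',s['wrist_torque'].round(2),'gap %.1f'%s['finger_gap'],'\nR',R.round(3).tolist(),'q',s['joint_pos'].round(0))
    return s,R
def rows(goal,gyaw=0):pass
E
python3 - <<'E'
from h import *
f=cv2.imread('pics/side0.png');g=cv2.imread('pics/top0.png')
crop(f,255,135,100,110,7,'s_tube');crop(g,60,220,190,90,4,'t_tube')
crop(f,310,240,110,110,6,'s_chest');crop(g,295,160,150,100,5,'t_chest')
st()
E
```

```text
t0.10 tcp [249.  573.1 403.9] gp [248.9 572.8 249.2] F [-0.2  0.7  0.1] M [ 0.01 -0.01 -0.02] gap 85.1 
R [[-0.0, 0.398, 0.917], [-0.001, 0.917, -0.398], [-1.0, -0.001, 0.0]] q [-70.  24.  -1.  91.   0.  65.  -5.]
```

View pics/s_tube.png

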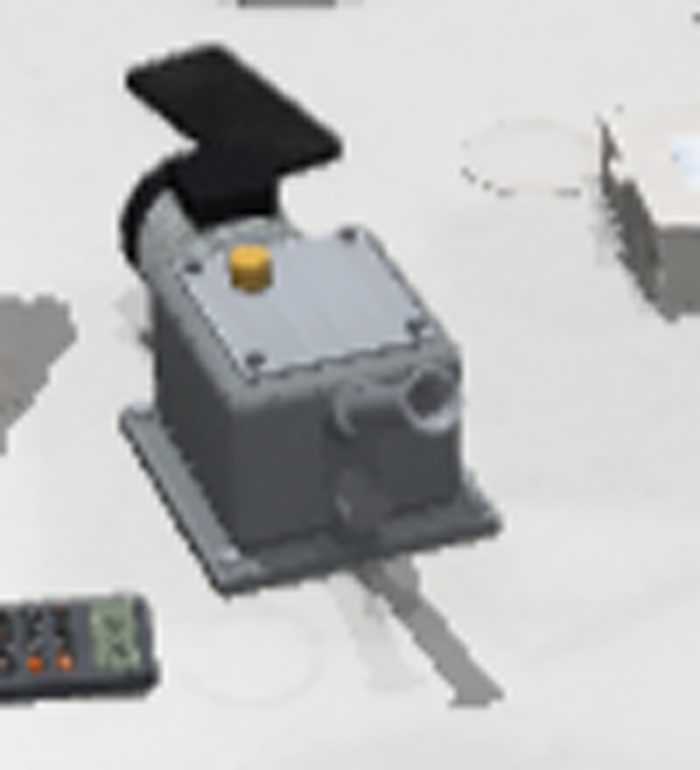

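View pics/t_tube.png

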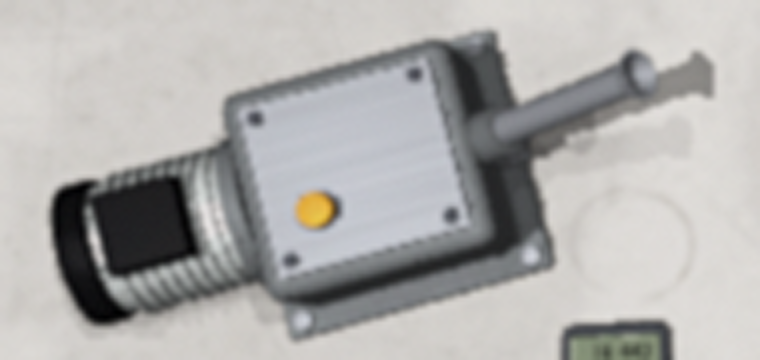

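View pics/s_chest.png

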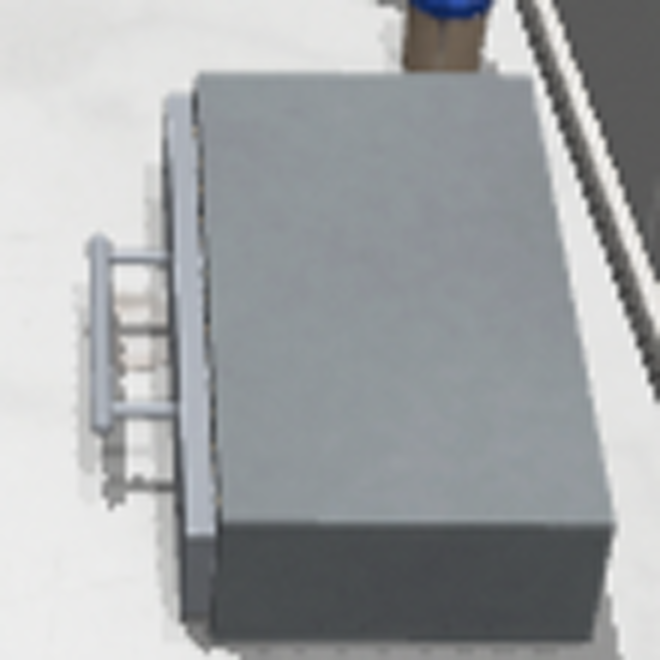

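View pics/t_chest.png

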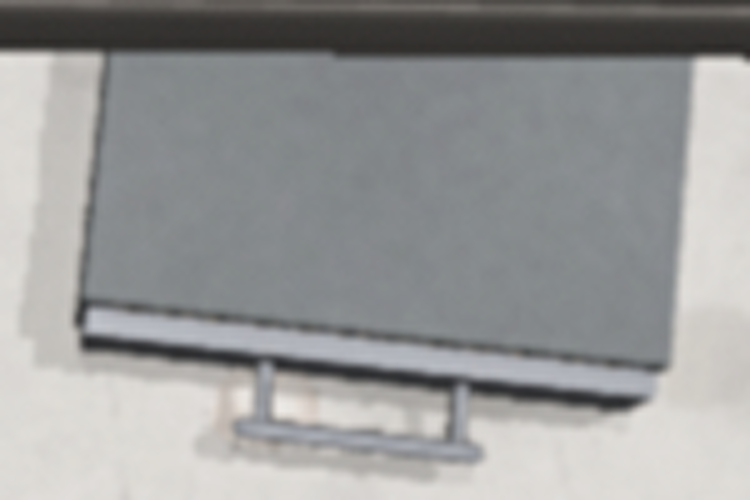

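```bash
cat >> h.py <<'E'
def cp(c,s,o): return ((c[0]+.5)/s-.5+o[0],(c[1]+.5)/s-.5+o[1])
E
python3 - <<'E'
from h import *
S=lambda c:cp(c,6,(310,240));T=lambda c:cp(c,5,(295,160))
L=tri(S((96,238)),T((236,428)));R=tri(S((103,428)),T((482,454)));print('handle',L,R)
print('mid',(L[0]+R[0])/2, 'dir',np.degrees(np.arctan2(*(R[0]-L[0])[:2])))
for n,a,b in(('top',T((236,428)),T((482,454))),('side',S((96,238)),S((103,428)))):
    A=onz(n,*a,47);B=onz(n,*b,47);print(n,A,B,(A+B)/2,np.degrees(np.arctan2(A[0]-B[0],A[1]-B[1])))
# chest top front edge
A=onz('top',*T((85,298)),85);B=onz('top',*T((668,368)),85);print('chest edge',A,B,np.degrees(np.arctan2(A[0]-B[0],A[1]-B[1])),np.linalg.norm(A-B))
m=tri(cp((433,398),7,(255,135)),cp((639,73),4,(60,220)));print('mouth',m)
print(onz('side',*cp((433,398),7,(255,135)),165),onz('top',*cp((639,73),4,(60,220)),165))
# tube centre line top view: base at (485,135) height? housing side edges of lid
q=[onz('top',*cp(c,4,(60,220)),118) for c in((253,118),(414,75),(450,215),(290,260))];
for a,b in((0,1),(3,2)): d=q[b]-q[a];print('lid edge dir',np.degrees(np.arctan2(d[0],d[1])),np.linalg.norm(d))
d=q[2]-q[1];print('cross',np.degrees(np.arctan2(d[0],d[1])))
E
```

```text
handle (array([ 559.58171233, -137.41787339,   49.14368255]), np.float64(1.2776394659282058)) (array([ 547.14747397, -264.07202004,   49.47150708]), np.float64(1.8795080802768471))
mid [ 553.36459315 -200.74494672   49.30759481] dir -174.39296951591652
top [ 558.93515316 -137.60661432   47.        ] [ 546.09198441 -264.48732825   47.        ] [ 552.51356878 -201.04697128   47.        ] 5.779928894624581
side [ 560.79809233 -135.17747413   47.        ] [ 548.80899549 -261.79224164   47.        ] [ 554.80354391 -198.48485789   47.        ] 5.409184269102505
chest edge [619.33478218 -58.51738984  85.        ] [ 585.84043047 -353.13361825   85.        ] 6.485998716877118 296.5140698820951
mouth (array([561.54675423, 159.29153909, 167.17288536]), np.float64(2.3396120059948053))
[563.57739224 162.75147283 165.        ] [560.17057869 159.5480618  165.        ]
lid edge dir 164.23408610671117 96.52345841105199
lid edge dir 163.83131090883572 95.51452156273187
cross -106.03126244762315
```

```bash
cat >> h.py <<'E'
def plan(gp,yyaw=None):
    s,R=st();p=s['eef_pos']+R[:,0]*154.7
    d=R.T@(np.array(gp,float)-p)/1000
    cy=np.degrees(np.arctan2(R[1,1],R[0,1]));t=0 if yyaw is None else -np.radians((yyaw-cy+90)%180-90)
    print('yaw_y %.2f'%cy,'SHIFT',d.round(4),'TURN %.4f'%t)
E
python3 - <<'E'
from h import *
plan((553,-200.5,150),-6)
E
```

```text
t0.10 tcp [249.  573.1 403.9] gp [248.9 572.8 249.2] F [-0.2  0.7  0.1] M [ 0.01 -0.01 -0.02] gap 85.1 
R [[-0.0, 0.398, 0.917], [-0.001, 0.917, -0.398], [-1.0, -0.001, 0.0]] q [-70.  24.  -1.  91.   0.  65.  -5.]
yaw_y 66.52 SHIFT [ 0.1002 -0.588   0.587 ] TURN 1.2658
```

Emit:
{"op": "send_rows", "data": {
  "steps": [
    [0.05,0,-0.02,0.02,0.06],
    [0.05,0,-0.048,0.048,0.13],
    [0.026,0,-0.077,0.077,0.23],
    [0.026,0,-0.106,0.106,0.33],
    [0.026,0,-0.135,0.135,0.43],
    [0.026,0,-0.164,0.164,0.53],
    [0.026,0,-0.193,0.193,0.63],
    [0.026,0,-0.222,0.222,0.73],
    [0.026,0,-0.251,0.251,0.83],
    [0.026,0,-0.28,0.28,0.93]
  ]
}}

```text
t: 0.93
eef_pos: [394.4, 202.8, 404.7]
tcp_rot: [-174.3, 90.0, 108.6]
force: [1.1, -0.0, 0.9]
finger_gap: 26.0
```

```bash
python3 - <<'E'
from h import *
plan((553,-200.5,100),-6)
E
```

```text
t0.93 tcp [394.4 202.8 404.7] gp [394.4 202.8 250. ] F [ 1.1 -0.   0.9] M [ 0.02 -0.02  0.02] gap 26.0 
R [[-0.0, 0.975, 0.224], [0.0, 0.224, -0.975], [-1.0, -0.0, -0.0]] q [-50.   5.  18. 116.  -2.  59. -18.]
yaw_y 12.96 SHIFT [0.1498 0.0641 0.4287] TURN 0.3309
```

Emit:
{"op": "send_rows", "data": {
  "steps": [
    [0.026,0,0.006,0.035,0.03],
    [0.026,0,0.012,0.075,0.07],
    [0.026,0,0.018,0.115,0.11],
    [0.026,0,0.024,0.155,0.15],
    [0.026,0,0.03,0.195,0.19],
    [0.026,0,0.036,0.235,0.23],
    [0.026,0,0.042,0.275,0.27],
    [0.026,0.01,0.05,0.315,0.31],
    [0.026,0.02,0.057,0.355,0.331],
    [0.026,0.035,0.061,0.39,0.331]
  ]
}}

```text
t: 1.77
eef_pos: [544.0, -163.1, 369.9]
tcp_rot: [78.3, 89.9, -17.5]
force: [0.5, -0.3, 0.3]
finger_gap: 25.9
```

```bash
python3 - <<'E'
from h import *
plan((553,-200.5,85),-6)
E
```

```text
t1.77 tcp [ 544.  -163.1  369.9] gp [ 544.3 -163.2  215.2] F [ 0.5 -0.3  0.3] M [ 0.   -0.03  0.  ] gap 25.9 
R [[0.002, 0.995, -0.101], [-0.001, -0.101, -0.995], [-1.0, 0.002, 0.0]] q [-15.  22.  35. 104. -15.  59.  20.]
yaw_y -5.80 SHIFT [0.1303 0.0121 0.0361] TURN 0.0035
```

Emit:
{"op": "send_rows", "data": {
  "steps": [
    [0.026,0.02,0.006,0.02,0.003],
    [0.026,0.05,0.012,0.036,0.003],
    [0.026,0.08,0.012,0.036,0.003],
    [0.026,0.1,0.012,0.036,0.003],
    [0.026,0.11,0.012,0.036,0.003],
    [0.026,0.11,0.012,0.036,0.003],
    [0.026,0.11,0.012,0.036,0.003],
    [0.026,0.11,0.012,0.036,0.003],
    [0.026,0.11,0.012,0.036,0.003],
    [0.026,0.11,0.012,0.036,0.003]
  ]
}}

```text
t: 2.6
eef_pos: [551.8, -197.7, 261.1]
tcp_rot: [90.6, 89.9, -5.3]
force: [1.4, 0.0, 0.4]
finger_gap: 26.1
```

```bash
python3 - <<'E'
from h import *
plan((553,-200.5,46),-6)
f=snap('side','s1');g=snap('top','t1')
crop(f,290,200,130,150,5,'s1c');crop(g,285,150,160,110,5,'t1c')
E
```

```text
t2.60 tcp [ 551.8 -197.7  261.1] gp [ 552.1 -197.8  106.4] F [1.4 0.  0.4] M [-0.04 -0.01 -0.  ] gap 26.1 
R [[0.002, 0.995, -0.102], [-0.0, -0.102, -0.995], [-1.0, 0.002, -0.0]] q [ -8.  32.  31. 107. -22.  47.  28.]
yaw_y -5.87 SHIFT [0.0604 0.001  0.0026] TURN 0.0022
```

View pics/s1c.png

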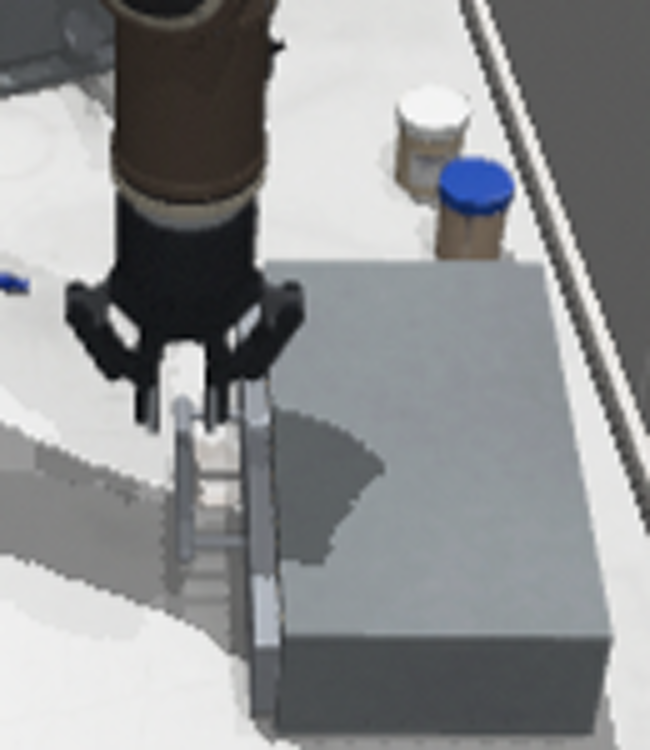

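View pics/t1c.png

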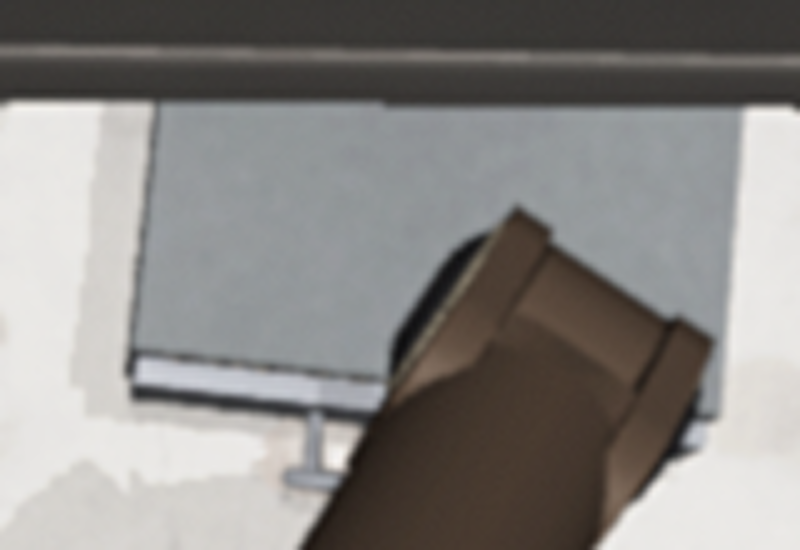

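```bash
python3 - <<'E'
from h import *
for z in (88,95): 
  p=proj('side',(552.1,-197.8,z));print((p-[290,200]+.5)*5-.5)
for p in ((553,-200.5,46),):print((proj('side',p)-[290,200]+.5)*5-.5)
E
```

```text
[179.45870464 424.96213958]
[179.71016834 416.36342792]
[180.05898638 478.59744523]
```

Emit:
{"op": "send_rows", "data": {
  "steps": [
    [0.026,0.015,0.001,0.001,0],
    [0.026,0.035,0.002,0.001,0],
    [0.026,0.05,0.002,0.001,0],
    [0.026,0.06,0.002,0.001,0],
    [0.026,0.06,0.002,0.001,0],
    [0.0,0.06,0.002,0.001,0],
    [0.0,0.06,0.002,0.001,0],
    [0.0,0.06,0.002,0.001,0],
    [0.0,0.06,0.002,0.001,0],
    [0.0,0.06,0.002,0.001,0]
  ],
  "grip_force": 50
}}

```text
t: 3.53
eef_pos: [554.1, -199.3, 201.4]
tcp_rot: [91.9, 89.8, -4.0]
force: [-0.2, 1.2, 11.0]
finger_gap: 9.3
```

```bash
python3 - <<'E'
from h import *
s,R=st();p=s['eef_pos']+R[:,0]*154.7
a=np.radians(-6.0);plan(p+128*np.array([-np.cos(a),-np.sin(a),0]),-6)
E
```

```text
t3.53 tcp [ 554.1 -199.3  201.4] gp [ 554.6 -199.3   46.7] F [-0.2  1.2 11. ] M [ 0.24  0.16 -0.04] gap 9.3 
R [[0.003, 0.995, -0.103], [-0.0, -0.103, -0.995], [-1.0, 0.003, -0.0]] q [ -5.  37.  28. 108. -25.  41.  31.]
t3.53 tcp [ 554.1 -199.3  201.4] gp [ 554.6 -199.3   46.7] F [-0.2  1.2 11. ] M [ 0.24  0.16 -0.04] gap 9.3 
R [[0.003, 0.995, -0.103], [-0.0, -0.103, -0.995], [-1.0, 0.003, -0.0]] q [ -5.  37.  28. 108. -25.  41.  31.]
yaw_y -5.90 SHIFT [-0.0004 -0.128  -0.0002] TURN 0.0017
```

Emit:
{"op": "send_rows", "data": {
  "steps": [
    [0.0,0,-0.006,0,0],
    [0.0,0,-0.018,0,0],
    [0.0,0,-0.033,0,0],
    [0.0,0,-0.049,0,0],
    [0.0,0,-0.065,0,0],
    [0.0,0,-0.081,0,0],
    [0.0,0,-0.097,0,0],
    [0.0,0,-0.111,0,0],
    [0.0,0,-0.121,0,0],
    [0.0,0,-0.127,0,0]
  ]
}}

```text
t: 4.37
eef_pos: [428.4, -185.7, 201.4]
tcp_rot: [93.4, 89.6, -2.5]
force: [24.0, 5.2, -13.1]
finger_gap: 9.2
```

Emit:
{"op": "send_rows", "data": {
  "steps": [
    [0.0,0,-0.001,0,0],
    [0.0,0,-0.002,0,0],
    [0.0,0,-0.002,0,0],
    [0.02,0,0.0,0,0],
    [0.026,0,0,0,0],
    [0.026,-0.01,0,0,0],
    [0.026,-0.04,0,0,0],
    [0.026,-0.08,0,0,0],
    [0.05,-0.12,0,0,0],
    [0.05,-0.15,0,0,0]
  ]
}}

```text
t: 5.2
eef_pos: [426.1, -186.8, 352.6]
tcp_rot: [24.6, 90.0, -71.4]
force: [1.1, 0.1, 0.1]
finger_gap: 48.3
```

```bash
python3 - <<'E'
from h import *
st()
f=snap('side','s2');g=snap('top','t2')
crop(f,260,180,150,150,5,'s2c');crop(g,285,150,160,110,5,'t2c')
E
```

```text
t5.20 tcp [ 426.1 -186.8  352.6] gp [ 426.2 -186.9  197.9] F [1.1 0.1 0.1] M [ 0.02 -0.05  0.01] gap 48.3 
R [[0.0, 0.995, -0.105], [-0.001, -0.105, -0.995], [-1.0, 0.0, 0.001]] q [-15.  13.  39. 118. -10.  52.  23.]
```

View pics/s2c.png

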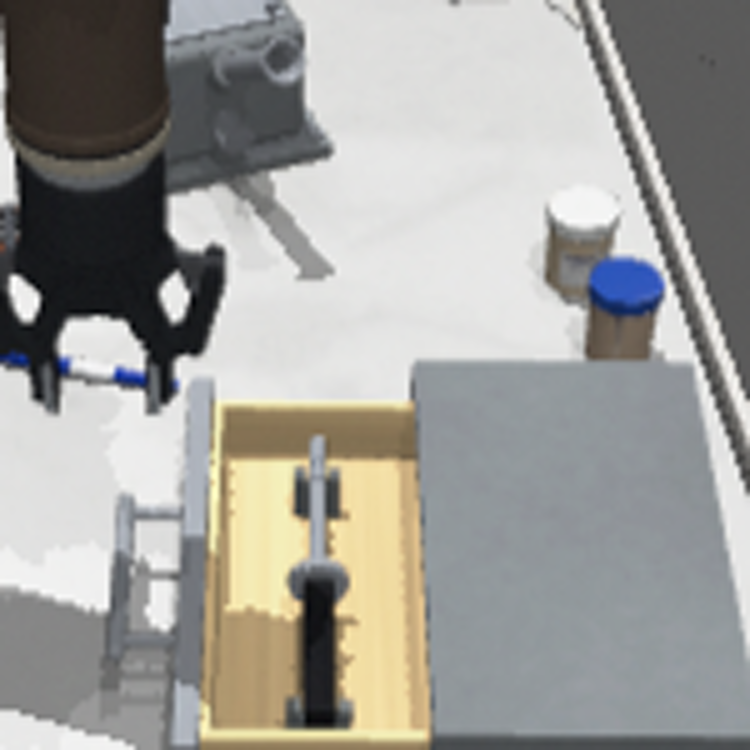

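View pics/t2c.png

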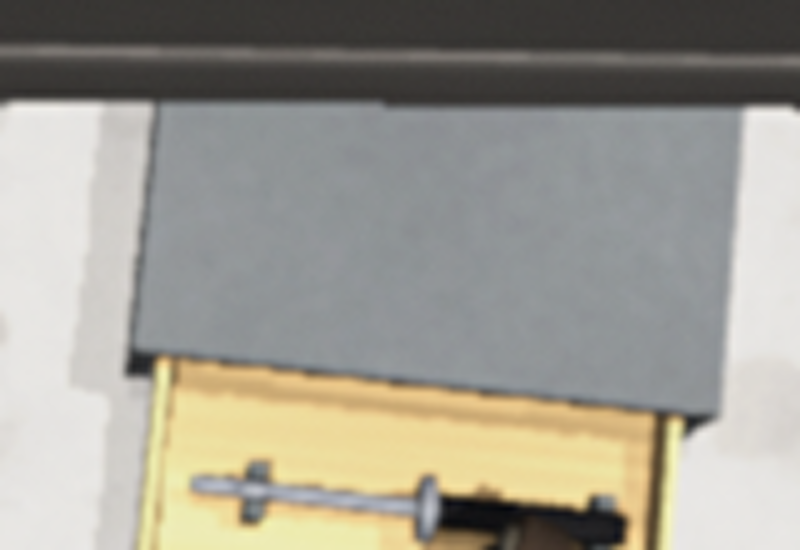

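```bash
python3 - <<'E'
from h import *
S=lambda c:cp(c,5,(260,180));T=lambda c:cp(c,5,(285,150))
P={}
for k,s,t in(('tip',(318,439),(193,484)),('collar',(319,581),(428,508)),('rear',(319,722),(626,525))):
    P[k]=tri(S(s),T(t));print(k,P[k],onz('side',*S(s),52),onz('top',*T(t),52))
d=P['tip'][0]-P['rear'][0];print(np.linalg.norm(d),np.degrees(np.arctan2(d[1],d[0])))
u=d/np.linalg.norm(d);u[2]=0
print('grip c', P['rear'][0]+50*u, P['tip'][0]-176*u, P['collar'][0]-54*u)
a=np.radians(-6);print('handle end', np.array([553.4,-200,0])+125*np.array([-np.cos(a),-np.sin(a),0]))
E
```

```text
tip (array([556.80256443, -89.51763777,  53.51909822]), np.float64(2.765463824281243)) [558.9905734  -87.70566577  52.        ] [555.01650544 -89.56948046  52.        ]
collar (array([ 544.13181896, -209.53718661,   54.21388999]), np.float64(1.6051124890101252)) [ 545.5581646  -207.36470666   52.        ] [ 543.23888926 -209.83575426   52.        ]
rear (array([ 534.09336424, -312.06461094,   51.68090603]), np.float64(1.176145154788215)) [ 533.21942415 -312.39725384   52.        ] [ 534.89565536 -312.02062802   52.        ]
223.7101740793949 84.17357506301634
grip c [ 539.16894926 -262.32459038   51.68090603] [ 538.93650514 -264.60251014   53.51909822] [ 538.65018713 -263.25640881   54.21388999]
handle end [ 429.08476308 -186.93394209    0.        ]
```

```bash
python3 - <<'E'
from h import *
plan((539.5,-263,52),-5.9)
E
```

```text
t5.30 tcp [ 427.4 -187.2  354.5] gp [ 428.6 -187.4  199.8] F [0.8 0.4 0.1] M [ 0.02 -0.03 -0.01] gap 50.1 
R [[0.007, 0.995, -0.104], [-0.001, -0.104, -0.995], [-1.0, 0.007, 0.0]] q [-15.  12.  39. 118. -10.  52.  23.]
yaw_y -5.97 SHIFT [0.1486 0.1171 0.0637] TURN -0.0012
```

Emit:
{"op": "send_rows", "data": {
  "steps": [
    [0.05,0.01,0.03,0.015,0],
    [0.05,0.03,0.065,0.035,0],
    [0.05,0.045,0.095,0.052,0],
    [0.05,0.07,0.113,0.062,0],
    [0.05,0.09,0.117,0.064,0],
    [0.05,0.1,0.117,0.064,0],
    [0.05,0.1,0.117,0.064,0],
    [0.05,0.1,0.117,0.064,0],
    [0.05,0.1,0.117,0.064,0],
    [0.05,0.1,0.117,0.064,0]
  ]
}}

```text
t: 6.13
eef_pos: [536.6, -261.5, 251.3]
tcp_rot: [91.3, 89.9, -4.6]
force: [0.2, 0.1, -0.0]
finger_gap: 50.0
```

```bash
python3 - <<'E'
from h import *
plan((539.5,-263,52),-5.9)
f=snap('side','s3')
crop(f,260,180,150,150,5,'s3c')
E
```

```text
t6.13 tcp [ 536.6 -261.5  251.3] gp [ 537.  -261.5   96.6] F [ 0.2  0.1 -0. ] M [ 0.01 -0.01 -0.08] gap 50.0 
R [[0.002, 0.995, -0.103], [-0.0, -0.103, -0.995], [-1.0, 0.002, -0.0]] q [ -2.  34.  32. 105. -24.  48.  37.]
yaw_y -5.90 SHIFT [0.0446 0.0026 0.0012] TURN 0.0001
```

View pics/s3c.png

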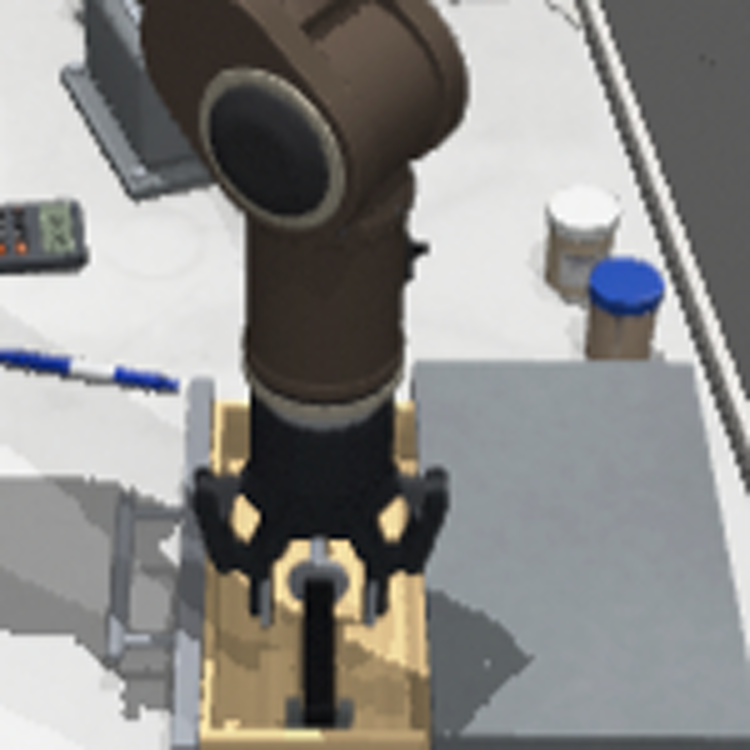

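```bash
python3 - <<'E'
from h import *
f=cv2.imread('pics/s3.png');crop(f,295,270,60,50,13,'s3z')
for x,z in((596,85),(596,118),(596,128),(596,138),(601,128),(537,78.6)):
  print(x,z,(proj('side',(x,-263,z))-[295,270]+.5)*13-.5)
E
```

```text
596 85 [641.72680714 406.908179  ]
596 118 [648.92301129 300.22567656]
596 128 [651.15109631 267.19469516]
596 138 [653.40182988 233.82795285]
601 128 [674.68680295 265.47567198]
537 78.6 [368.02388292 447.8075398 ]
```

View pics/s3z.png

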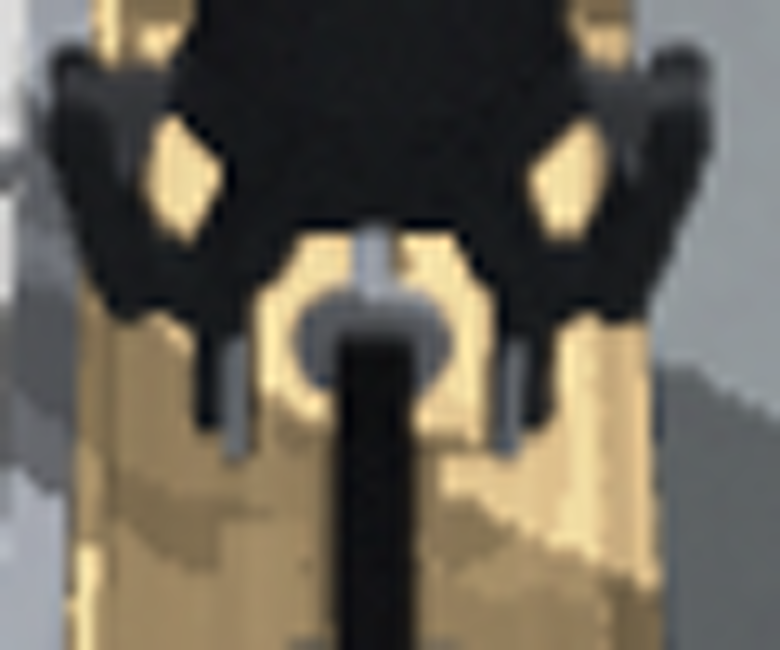

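Emit:
{"op": "send_rows", "data": {
  "steps": [
    [0.032,0,0.0015,0.001,0],
    [0.032,0,0.0015,0.001,0],
    [0.032,0.01,0.0015,0.001,0],
    [0.032,0.022,0.0015,0.001,0],
    [0.032,0.034,0.0015,0.001,0],
    [0.032,0.042,0.0015,0.001,0],
    [0.032,0.042,0.0015,0.001,0],
    [0.0,0.042,0.0015,0.001,0],
    [0.0,0.042,0.0015,0.001,0],
    [0.0,0.042,0.0015,0.001,0]
  ],
  "grip_force": 30
}}

```text
t: 7.02
eef_pos: [538.1, -263.0, 207.9]
tcp_rot: [56.0, 90.0, -39.9]
force: [-0.1, -0.5, -1.5]
finger_gap: 17.5
```

```bash
python3 - <<'E'
from h import *
st()
f=snap('side','s4')
crop(f,290,230,90,80,8,'s4c')
E
```

```text
t7.02 tcp [ 538.1 -263.   207.9] gp [ 538.2 -263.    53.2] F [-0.1 -0.5 -1.5] M [-0.1  -0.01 -0.01] gap 17.5 
R [[0.0, 0.995, -0.103], [-0.0, -0.103, -0.995], [-1.0, 0.0, 0.0]] q [ -0.  37.  30. 106. -26.  43.  39.]
```

View pics/s4c.png

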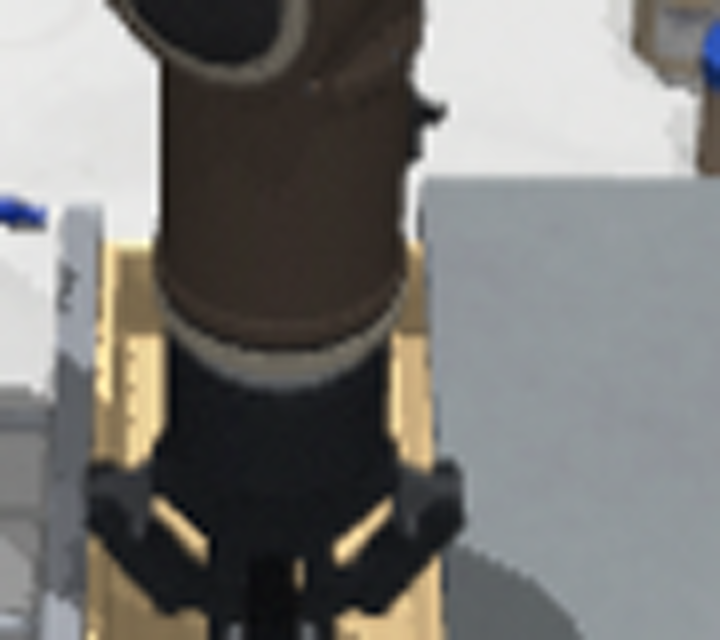

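Emit:
{"op": "send_rows", "data": {
  "steps": [
    [0.0,-0.005,0,0,0],
    [0.0,-0.015,0,0,0],
    [0.0,-0.03,0,0,0],
    [0.0,-0.05,0,0,0],
    [0.0,-0.075,0,0,0],
    [0.0,-0.1,0,0,0],
    [0.0,-0.12,0,-0.01,0],
    [0.0,-0.13,0,-0.025,0],
    [0.0,-0.135,0,-0.045,0],
    [0.0,-0.135,0,-0.07,0]
  ]
}}

```text
t: 7.9
eef_pos: [545.1, -194.2, 345.7]
tcp_rot: [79.2, 89.8, -16.8]
force: [-0.3, 0.0, -2.0]
finger_gap: 17.5
```

```bash
python3 - <<'E'
from h import *
M=np.array([561.5,159.5,165]);h=np.array([-.276,.961,0])
plan(M-h*(176+45),16)
f=snap('side','s5')
crop(f,260,150,120,120,6,'s5c')
E
```

```text
t7.90 tcp [ 545.1 -194.2  345.7] gp [ 545.7 -194.4  191. ] F [-0.3  0.  -2. ] M [-0.04 -0.   -0.  ] gap 17.5 
R [[0.004, 0.994, -0.106], [-0.001, -0.106, -0.994], [-1.0, 0.004, 0.001]] q [-12.  25.  37. 104. -18.  56.  25.]
yaw_y -6.06 SHIFT [ 0.0261  0.0613 -0.1489] TURN -0.3850
```

View pics/s5c.png

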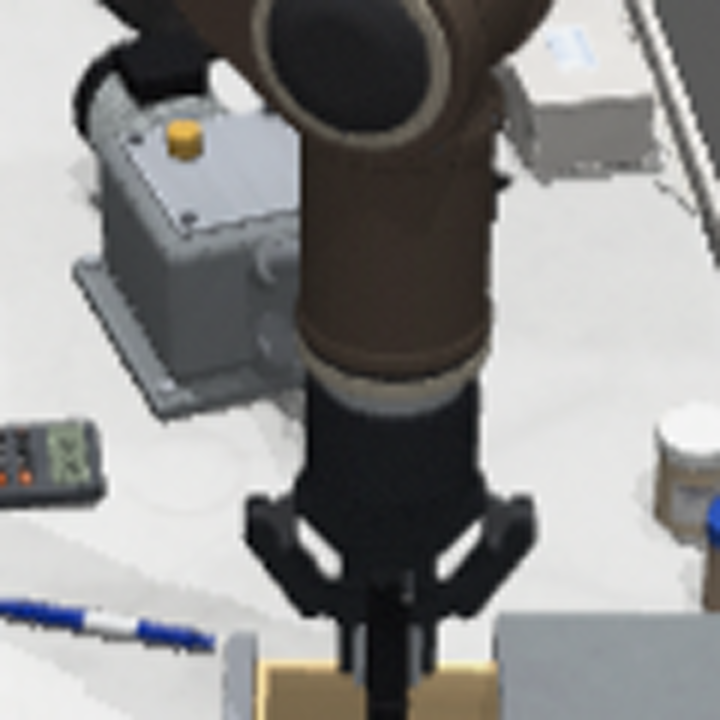

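Emit:
{"op": "send_rows", "data": {
  "steps": [
    [0.0,0,0.006,-0.015,-0.04],
    [0.0,0,0.012,-0.03,-0.08],
    [0.0,0,0.02,-0.048,-0.13],
    [0.0,0.003,0.028,-0.066,-0.18],
    [0.0,0.006,0.036,-0.084,-0.23],
    [0.0,0.009,0.044,-0.102,-0.28],
    [0.0,0.012,0.052,-0.12,-0.33],
    [0.0,0.012,0.058,-0.137,-0.37],
    [0.0,0.012,0.061,-0.149,-0.385],
    [0.0,0.012,0.061,-0.149,-0.385]
  ]
}}

```text
t: 8.78
eef_pos: [622.4, -47.3, 330.2]
tcp_rot: [172.7, 89.9, 99.1]
force: [-0.2, 0.2, -1.7]
finger_gap: 17.7
```

```bash
python3 - <<'E'
from h import *
M=np.array([561.5,159.5,165]);h=np.array([-.276,.961,0])
plan(M-h*(176+25),16)
f=snap('side','s6');g=snap('top','t6')
crop(f,270,140,120,120,6,'s6c');crop(g,170,180,150,110,5,'t6c')
E
```

```text
t8.78 tcp [622.4 -47.3 330.2] gp [622.4 -47.1 175.5] F [-0.2  0.2 -1.7] M [-0.03 -0.01  0.02] gap 17.7 
R [[-0.0, 0.959, 0.284], [0.001, 0.284, -0.959], [-1.0, 0.0, -0.001]] q [-20.  29.  29.  98. -16.  57.  31.]
yaw_y 16.47 SHIFT [ 0.0105 -0.0014 -0.0144] TURN 0.0083
```

View pics/s6c.png

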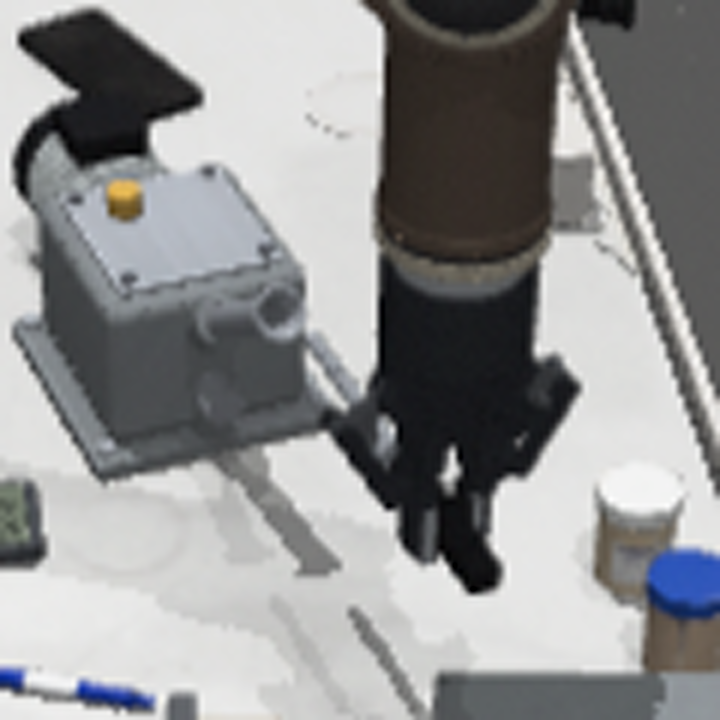

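View pics/t6c.png

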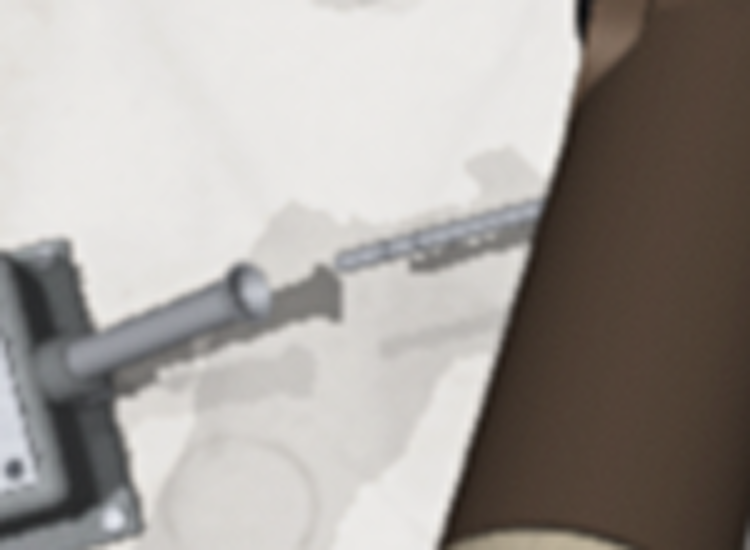

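```bash
python3 - <<'E'
from h import *
f=cv2.imread('pics/s6.png');g=cv2.imread('pics/t6.png')
crop(f,290,175,60,50,13,'s6z');crop(g,205,215,80,40,10,'t6z')
E
```

```text
(no output)
```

View pics/s6z.png

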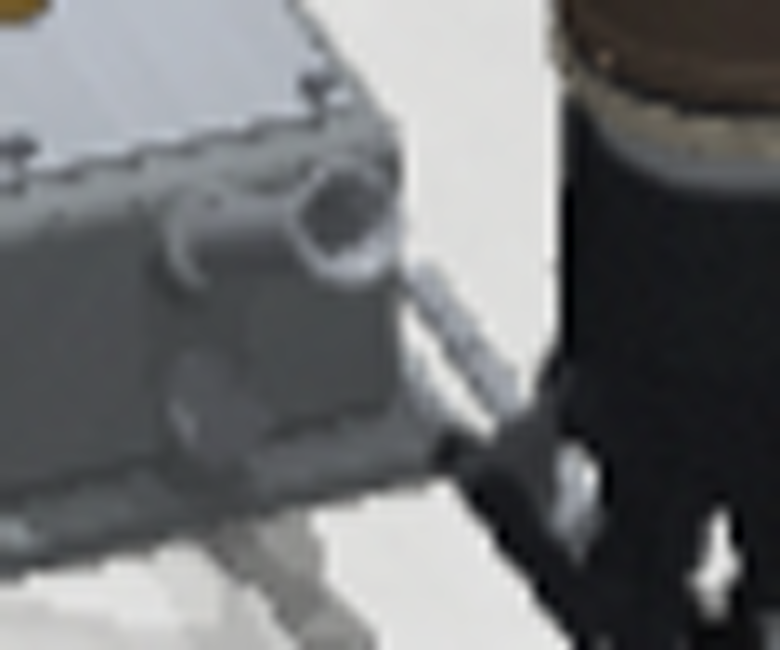

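View pics/t6z.png

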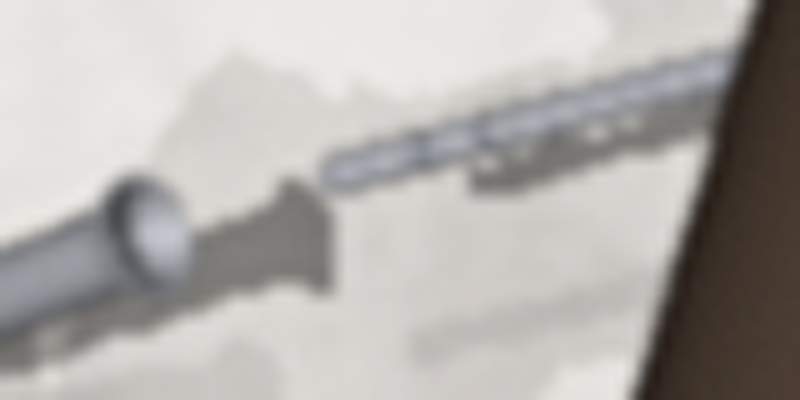

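```bash
python3 - <<'E'
from h import *
S=lambda c:cp(c,13,(290,175));T=lambda c:cp(c,10,(205,215))
m=tri(S((346,217)),T((149,233)));t=tri(S((416,270)),T((325,172)));print('mouth',m,'tip',t,'gp-based tip',np.array([622.4,-47.1,175.5])+176*np.array([-.284,.959,0]))
# rod slope: second probe point
p=tri(S((505,395)),T((600,103)));print(p)
a=onz('top',*T((325,172)),175);b=onz('top',*T((720,70)),175);print('rod yaw',np.degrees(np.arctan2(*(a-b)[[1,0]])),np.linalg.norm(a-b))
a=onz('top',*T((149,233)),165);b=onz('top',*T((0,280)),165-35);b2=onz('top',*cp((70,360),5,(170,180)),125);print('tube yaw',np.degrees(np.arctan2(*(b2-a)[[1,0]])))
# invert: along rod, does tri z
E
```

```text
mouth (array([561.01986827, 159.00039316, 168.26914573]), np.float64(1.7247471939306447)) tip (array([574.067035  , 117.89652888, 179.32891172]), np.float64(1.8968531019764954)) gp-based tip [572.416 121.684 175.5  ]
(array([589.0465392 ,  54.78346276, 185.39676795]), np.float64(1.032715463672108))
rod yaw 105.14867967587605 94.10398494856662
tube yaw 107.65252152762366
```

Emit:
{"op": "send_rows", "data": {
  "steps": [
    [0.0,0.004,0,-0.004,0],
    [0.0,0.009,0,-0.012,0],
    [0.0,0.01,0,-0.02,0],
    [0.0,0.01,-0.001,-0.028,0],
    [0.0,0.01,-0.001,-0.034,0],
    [0.0,0.01,-0.001,-0.039,0],
    [0.0,0.01,-0.001,-0.043,0],
    [0.0,0.01,-0.001,-0.046,0],
    [0.0,0.01,-0.001,-0.048,0],
    [0.0,0.01,-0.001,-0.049,0]
  ]
}}

```text
t: 9.72
eef_pos: [606.6, -4.2, 320.8]
tcp_rot: [82.0, 90.0, 8.1]
force: [-0.2, 0.2, -1.7]
finger_gap: 16.7
```

```bash
python3 - <<'E'
from h import *
st()
f=snap('side','s7');g=snap('top','t7')
crop(f,280,165,60,50,13,'s7z');crop(g,205,205,80,50,10,'t7z')
E
```

```text
t9.72 tcp [606.6  -4.2 320.8] gp [606.7  -4.2 166.1] F [-0.2  0.2 -1.7] M [-0.06  0.01  0.  ] gap 16.7 
R [[0.0, 0.96, 0.278], [0.0, 0.278, -0.96], [-1.0, 0.0, 0.0]] q [-25.  28.  28. 101. -16.  55.  26.]
```

View pics/s7z.png

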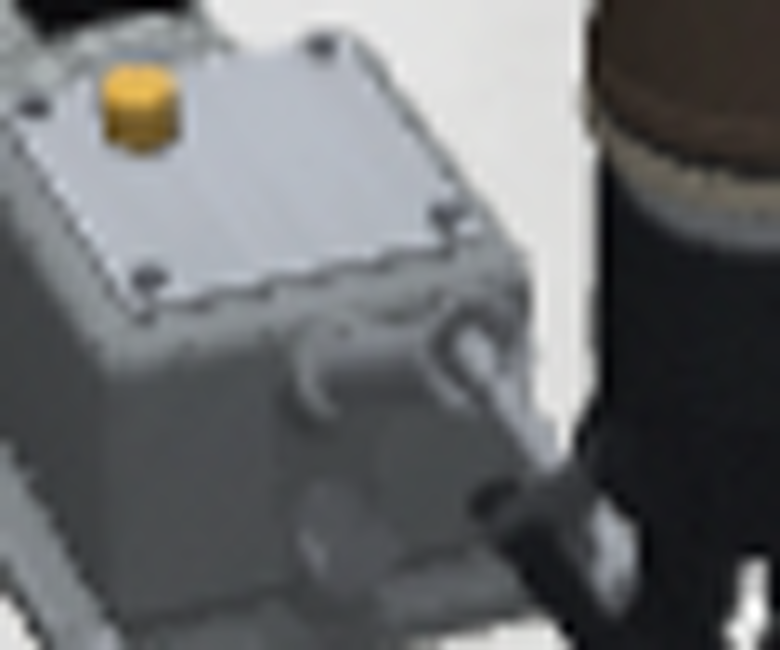

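View pics/t7z.png

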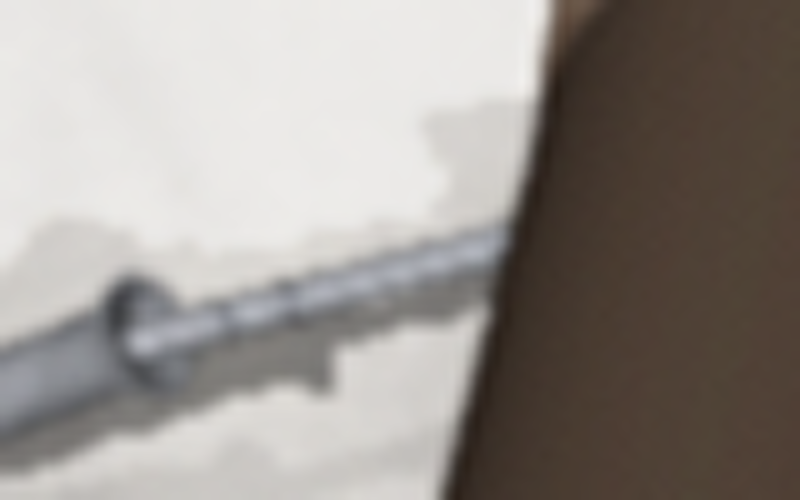

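Emit:
{"op": "send_rows", "data": {
  "steps": [
    [0.0,-0.002,0,-0.0015,0],
    [0.0,-0.006,0,-0.0022,0],
    [0.0,-0.011,0,-0.003,0],
    [0.0,-0.016,0,-0.0036,0],
    [0.0,-0.021,0,-0.0044,0],
    [0.0,-0.026,0,-0.0053,0],
    [0.0,-0.031,0,-0.0064,0],
    [0.0,-0.036,0,-0.0077,0],
    [0.0,-0.042,0,-0.0095,0],
    [0.0,-0.047,0,-0.0115,0]
  ]
}}

```text
t: 10.65
eef_pos: [603.8, 4.7, 369.0]
tcp_rot: [26.1, 89.8, -47.9]
force: [2.6, -7.8, -1.0]
finger_gap: 17.2
```

```bash
python3 - <<'E'
from h import *
st()
f=snap('side','s8');g=snap('top','t8')
crop(f,280,155,70,60,11,'s8z');crop(g,205,205,80,50,10,'t8z')
E
```

```text
t10.65 tcp [603.8   4.7 369. ] gp [604.1   4.3 214.3] F [ 2.6 -7.8 -1. ] M [-1.91 -0.67 -0.03] gap 17.2 
R [[0.002, 0.961, 0.277], [-0.002, 0.277, -0.961], [-1.0, 0.001, 0.003]] q [-27.  25.  30.  99. -14.  60.  24.]
```

View pics/s8z.png

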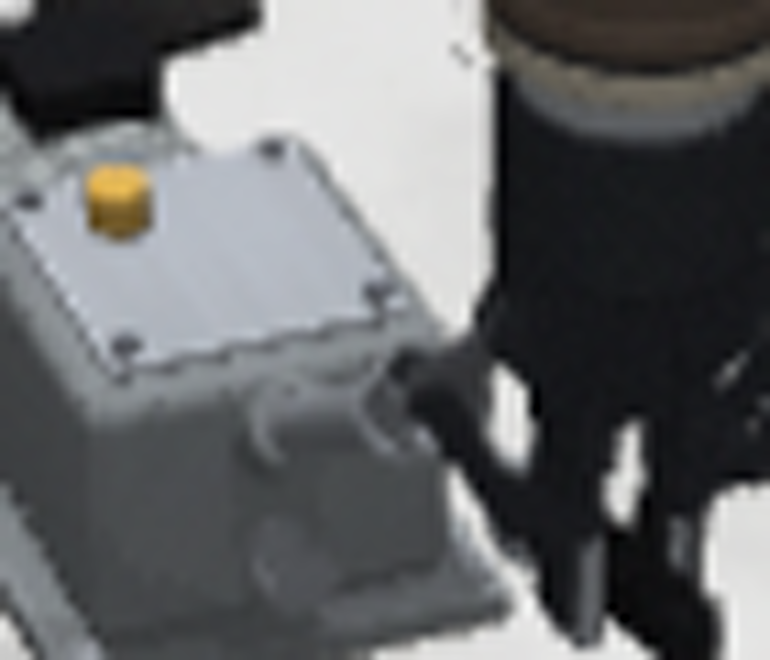

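View pics/t8z.png

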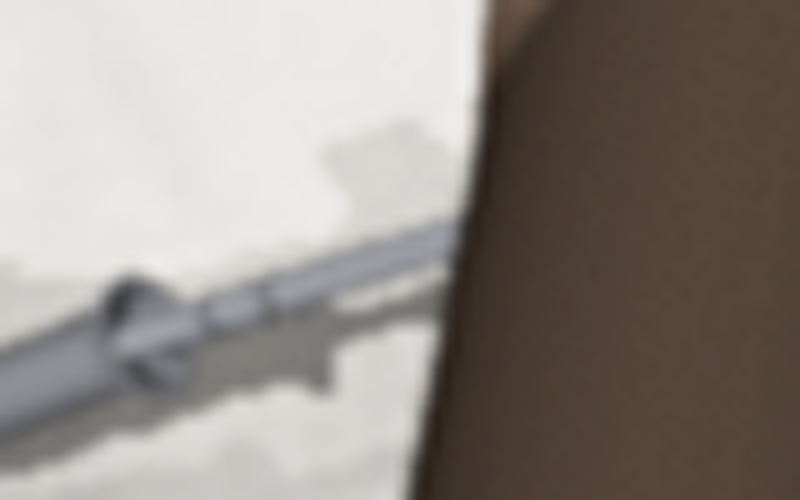

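```bash
python3 - <<'E'
from h import *
g7=cv2.imread('pics/t7.png');g=cv2.imread('pics/t8.png')
a=[]
for q in(g7,g):
    c=cv2.convertScaleAbs(q[228:248,210:240],alpha=1.3);a.append(cv2.resize(c,None,fx=13,fy=13,interpolation=cv2.INTER_NEAREST))
cv2.imwrite('pics/cmp8.png',np.hstack(a))
E
```

```text
(no output)
```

View pics/cmp8.png

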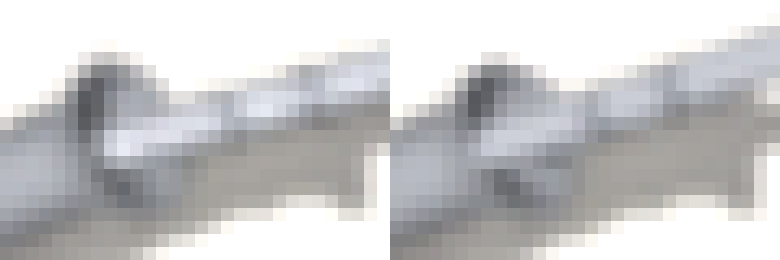

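```bash
python3 - <<'E'
from h import *
T=lambda c:cp(c,10,(205,205))
def sol(gp,c,h,L):
    o,d=ray('top',*T(c))
    # param by z; along-h distance
    for z in range(140,200,5):
        X=o+d*(z-o[2])/d[2]; v=X-gp; al=v@h
        print(c,z,'along %.1f lat %.1f L %.1f th %.1f'%(al,v@[h[1],-h[0],0],np.hypot(al,v[2]),np.degrees(np.arctan2(-v[2],al))))
h=np.array([-.277,.961,0])
print('t7');sol(np.array([606.7,-4.2,165]),(136,340),h,172)
print('t8');sol(np.array([604.1,4.3,213.3]),(116,342),h,172)
E
```

```text
t7
(136, 340) 140 along 175.2 lat 3.9 L 177.0 th 8.1
(136, 340) 145 along 174.8 lat 3.1 L 176.0 th 6.5
(136, 340) 150 along 174.5 lat 2.3 L 175.1 th 4.9
(136, 340) 155 along 174.1 lat 1.5 L 174.4 th 3.3
(136, 340) 160 along 173.7 lat 0.7 L 173.8 th 1.6
(136, 340) 165 along 173.4 lat -0.1 L 173.4 th -0.0
(136, 340) 170 along 173.0 lat -0.9 L 173.1 th -1.7
(136, 340) 175 along 172.6 lat -1.7 L 172.9 th -3.3
(136, 340) 180 along 172.3 lat -2.5 L 172.9 th -5.0
(136, 340) 185 along 171.9 lat -3.3 L 173.0 th -6.6
(136, 340) 190 along 171.5 lat -4.1 L 173.3 th -8.3
(136, 340) 195 along 171.1 lat -4.9 L 173.8 th -9.9
t8
(116, 342) 140 along 170.9 lat 4.8 L 186.0 th 23.2
(116, 342) 145 along 170.6 lat 4.0 L 183.7 th 21.8
(116, 342) 150 along 170.2 lat 3.2 L 181.6 th 20.4
(116, 342) 155 along 169.8 lat 2.4 L 179.5 th 19.0
(116, 342) 160 along 169.4 lat 1.6 L 177.6 th 17.5
(116, 342) 165 along 169.0 lat 0.8 L 175.8 th 15.9
(116, 342) 170 along 168.6 lat 0.0 L 174.1 th 14.4
(116, 342) 175 along 168.2 lat -0.8 L 172.5 th 12.8
(116, 342) 180 along 167.9 lat -1.6 L 171.1 th 11.2
(116, 342) 185 along 167.5 lat -2.4 L 169.8 th 9.6
(116, 342) 190 along 167.1 lat -3.2 L 168.7 th 7.9
(116, 342) 195 along 166.7 lat -4.0 L 167.7 th 6.3
```

Emit:
{"op": "send_rows", "data": {
  "steps": [
    [0.0,0.001,0,0.002,0],
    [0.0,0.004,0,0.003,0],
    [0.0,0.008,0,0.003,0],
    [0.0,0.011,0,0.002,0],
    [0.0,0.012,0,0.0,0],
    [0.0,0.012,0,-0.003,0],
    [0.0,0.013,0,-0.006,0],
    [0.0,0.014,0,-0.009,0],
    [0.0,0.014,0,-0.01,0],
    [0.0,0.014,0,-0.01,0]
  ]
}}

```text
t: 11.58
eef_pos: [600.7, 16.6, 353.7]
tcp_rot: [83.0, 90.0, 9.2]
force: [1.9, 0.1, -2.8]
finger_gap: 17.4
```

```bash
python3 - <<'E'
from h import *
st()
f=snap('side','s9');g=snap('top','t9')
crop(f,280,155,70,60,11,'s9z');crop(g,205,205,80,50,10,'t9z')
E
```

```text
t11.58 tcp [600.7  16.6 353.7] gp [600.8  16.6 199. ] F [ 1.9  0.1 -2.8] M [-0.25 -0.47 -0.22] gap 17.4 
R [[0.0, 0.96, 0.279], [0.0, 0.279, -0.96], [-1.0, 0.0, 0.0]] q [-28.  26.  29. 100. -14.  58.  23.]
```

View pics/s9z.png

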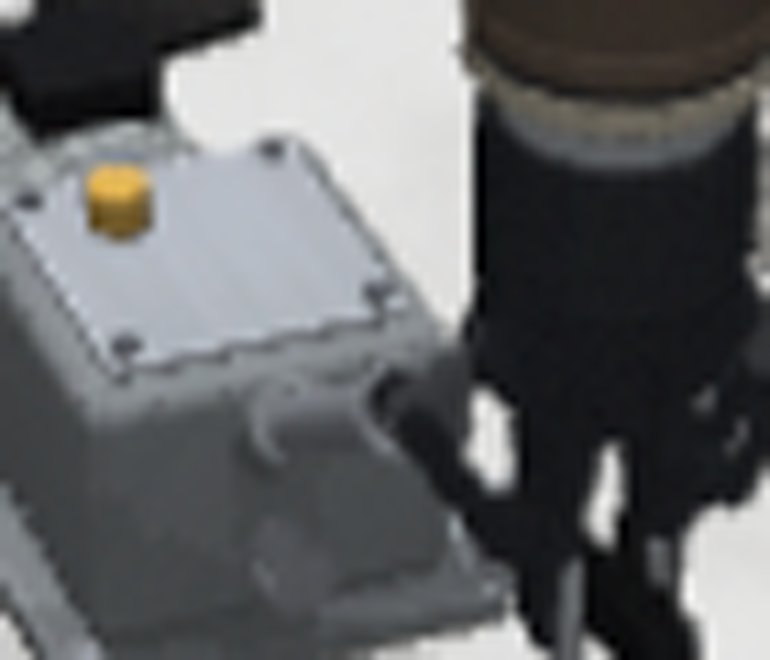

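View pics/t9z.png

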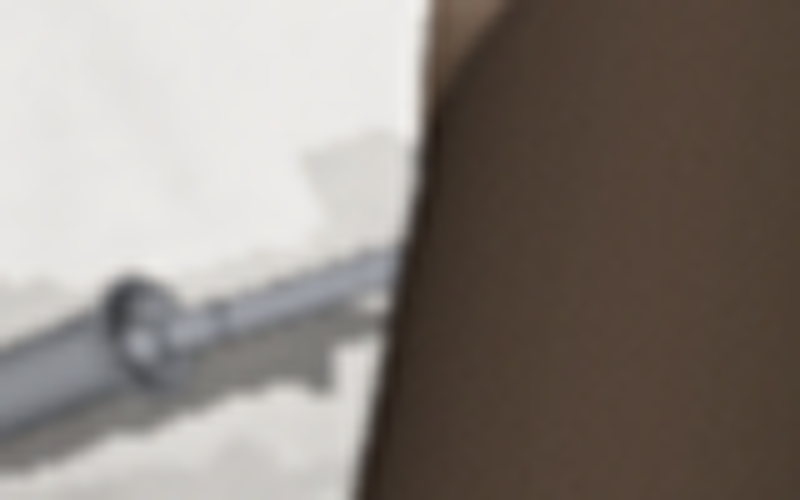

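Emit:
{"op": "send_rows", "data": {
  "steps": [
    [0.0,-0.006,0,-0.002,0],
    [0.0,-0.012,0,-0.004,0],
    [0.0,-0.0175,0,-0.006,0],
    [0.0,-0.0235,0,-0.009,0],
    [0.0,-0.0295,0,-0.012,0],
    [0.0,-0.035,0,-0.015,0],
    [0.0,-0.0405,0,-0.018,0],
    [0.0,-0.046,0,-0.0215,0],
    [0.0,-0.0515,0,-0.0255,0],
    [0.0,-0.0565,0,-0.029,0]
  ]
}}

```text
t: 12.52
eef_pos: [592.5, 44.5, 410.9]
tcp_rot: [89.7, 90.0, 15.8]
force: [2.5, -0.9, -2.1]
finger_gap: 17.3
```

```bash
python3 - <<'E'
from h import *
st()
f=snap('side','s10');g=snap('top','t10')
crop(f,280,155,70,60,11,'s10z');crop(g,205,205,80,50,10,'t10z')
E
```

```text
t12.52 tcp [592.5  44.5 410.9] gp [592.6  44.5 256.2] F [ 2.5 -0.9 -2.1] M [-0.58 -0.79 -0.23] gap 17.3 
R [[0.0, 0.96, 0.278], [0.0, 0.278, -0.96], [-1.0, 0.0, 0.0]] q [-31.  22.  30.  97. -12.  64.  18.]
```

View pics/s10z.png

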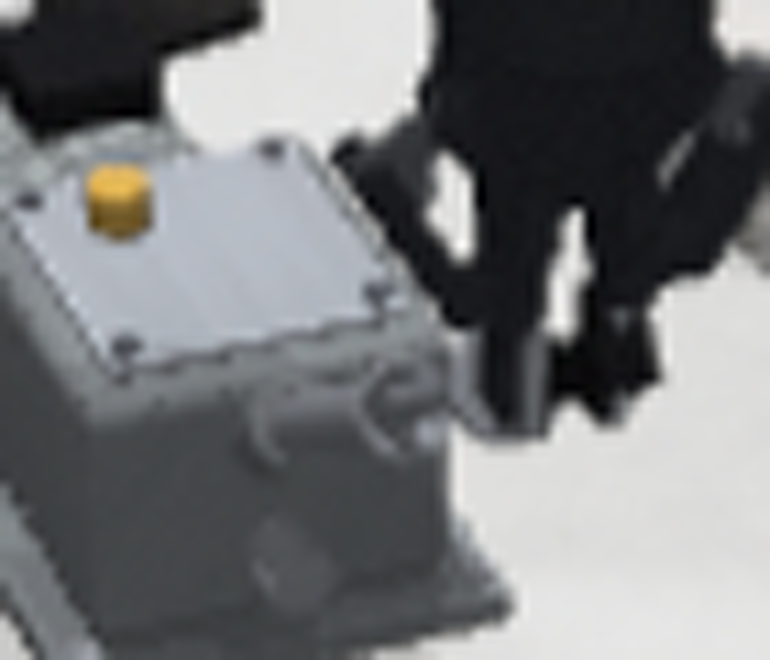

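View pics/t10z.png

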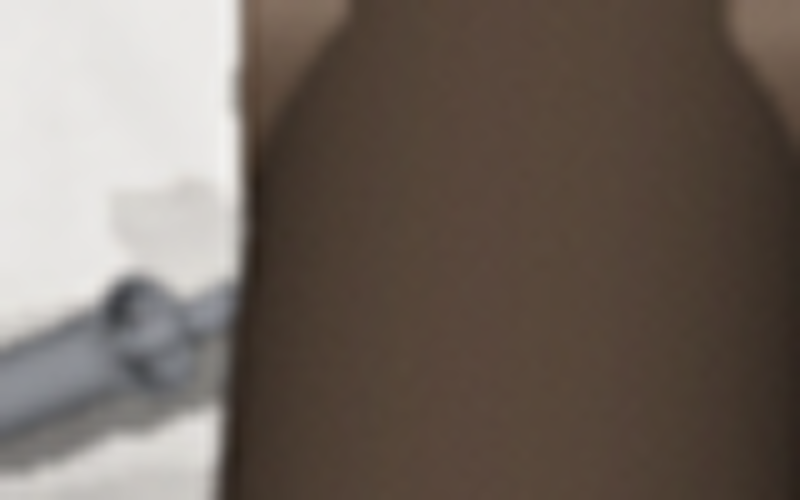

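Emit:
{"op": "send_rows", "data": {
  "steps": [
    [0.0,0.003,0.0008,-0.003,0],
    [0.0,0.007,0.0015,-0.008,0],
    [0.0,0.012,0.0015,-0.014,0],
    [0.0,0.017,0.0014,-0.0205,0],
    [0.0,0.022,0.0014,-0.027,0],
    [0.0,0.027,0.0013,-0.0335,0],
    [0.0,0.0315,0.0012,-0.04,0],
    [0.0,0.036,0.001,-0.046,0],
    [0.0,0.0395,0.001,-0.051,0],
    [0.0,0.0425,0.001,-0.055,0]
  ]
}}

```text
t: 13.45
eef_pos: [578.0, 98.0, 367.3]
tcp_rot: [-150.1, 90.0, 136.1]
force: [0.3, -0.1, -0.6]
finger_gap: 17.6
```

```bash
python3 - <<'E'
from h import *
st()
f=snap('side','s11');g=snap('top','t11')
crop(f,275,145,70,70,10,'s11z')
E
```

```text
t13.45 tcp [578.   98.  367.3] gp [578.   98.  212.6] F [ 0.3 -0.1 -0.6] M [ 0.07 -0.03 -0.05] gap 17.6 
R [[-0.0, 0.96, 0.279], [0.0, 0.279, -0.96], [-1.0, -0.0, -0.0]] q [-36.  23.  29. 101. -13.  59.  14.]
```

View pics/s11z.png

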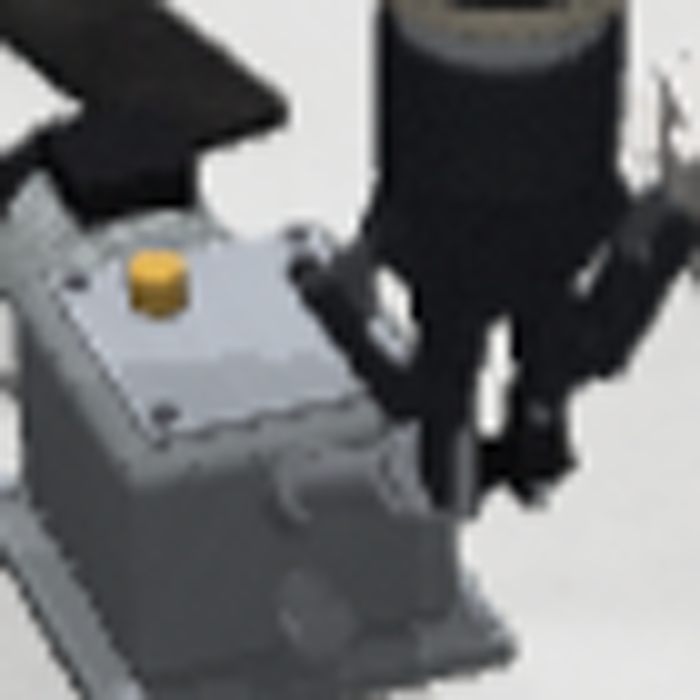

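Emit:
{"op": "send_rows", "data": {
  "steps": [
    [0.0,0.0015,0,-0.002,0],
    [0.0,0.004,0,-0.0055,0],
    [0.0,0.0065,0,-0.009,0],
    [0.0,0.009,0,-0.0125,0],
    [0.0,0.011,0,-0.015,0],
    [0.0,0.0125,0,-0.0175,0],
    [0.0,0.014,0,-0.019,0],
    [0.0,0.015,0,-0.0205,0],
    [0.0,0.016,0,-0.022,0],
    [0.0,0.016,0,-0.022,0]
  ]
}}

```text
t: 14.38
eef_pos: [572.8, 116.4, 352.7]
tcp_rot: [30.1, 89.8, -43.8]
force: [-1.6, -6.4, 6.1]
finger_gap: 17.4
```

```bash
python3 - <<'E'
from h import *
st()
f=snap('side','s12');g=snap('top','t12')
crop(f,275,145,70,70,10,'s12z');crop(g,190,205,80,50,10,'t12z')
E
```

```text
t14.38 tcp [572.8 116.4 352.7] gp [573.1 116.1 198. ] F [-1.6 -6.4  6.1] M [-0.98  0.1   0.1 ] gap 17.4 
R [[0.002, 0.961, 0.277], [-0.002, 0.277, -0.961], [-1.0, 0.001, 0.002]] q [-37.  24.  28. 102. -13.  57.  12.]
```

View pics/s12z.png

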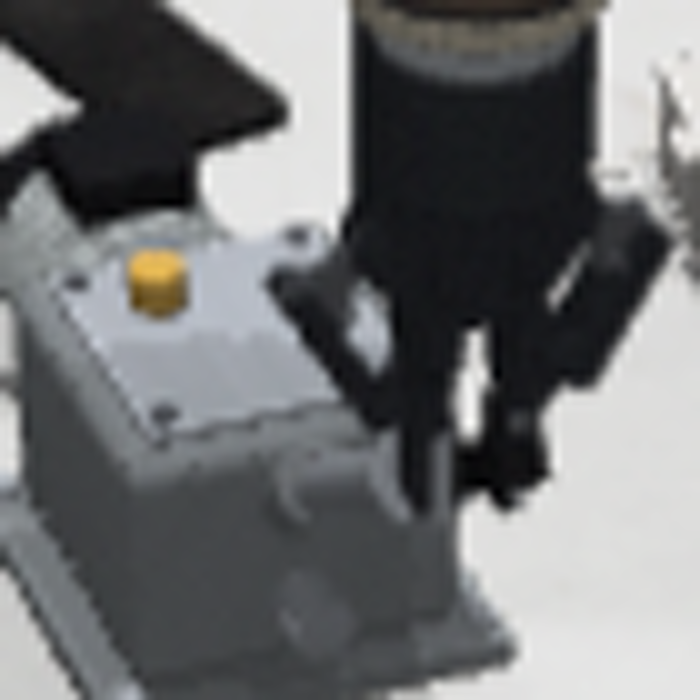

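View pics/t12z.png

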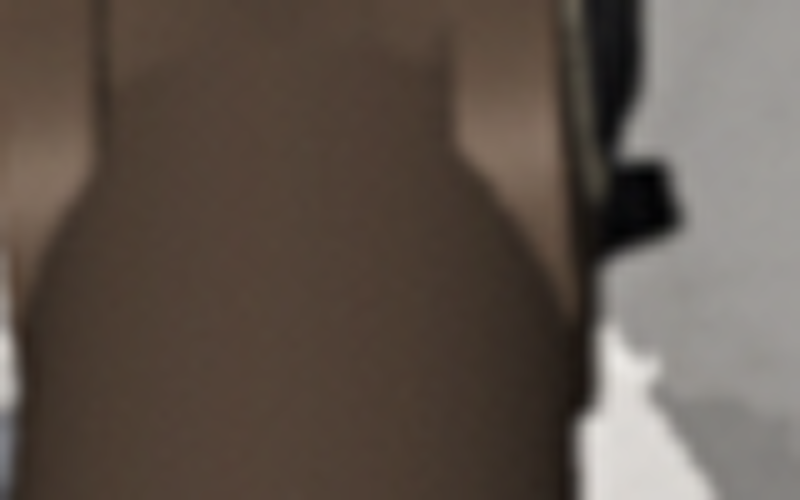

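Emit:
{"op": "send_rows", "data": {
  "steps": [
    [0.0,0.0003,0,-0.0005,0],
    [0.0,0.0006,0,-0.001,0],
    [0.0,0.001,0,-0.0015,0],
    [0.0,0.0012,0,-0.0018,0],
    [0.0,0.0012,0,-0.0018,0],
    [0.0,0.0012,0,-0.0018,0],
    [0.0,0.0012,0,-0.0018,0],
    [0.0,0.0012,0,-0.0018,0],
    [0.0,0.0012,0,-0.0018,0],
    [0.0,0.0012,0,-0.0018,0]
  ]
}}

```text
t: 15.32
eef_pos: [572.6, 116.5, 352.4]
tcp_rot: [30.2, 89.7, -43.8]
force: [-0.7, -9.0, 12.3]
finger_gap: 17.6
```

```bash
python3 - <<'E'
from h import *
st()
f=snap('side','s13')
crop(f,295,175,40,35,18,'s13z')
M=np.array([561.,159.2,166])
for L in (0,): print((proj('side',M)-[295,175]+.5)*18-.5)
E
```

```text
t15.32 tcp [572.6 116.5 352.4] gp [573.1 116.  197.7] F [-0.7 -9.  12.3] M [-1.9   0.35  0.17] gap 17.6 
R [[0.003, 0.961, 0.275], [-0.003, 0.275, -0.961], [-1.0, 0.002, 0.004]] q [-37.  24.  28. 102. -13.  57.  12.]
[382.43889012 311.24466975]
```

View pics/s13z.png

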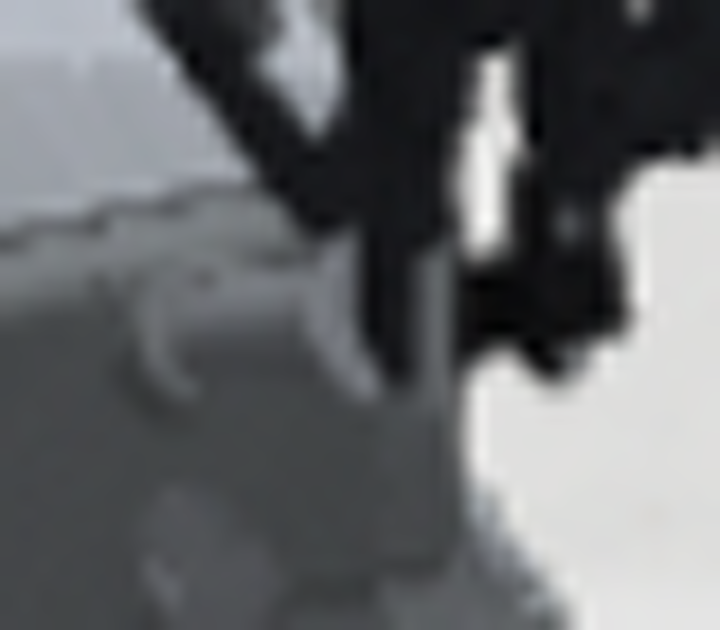

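Emit:
{"op": "send_rows", "data": {
  "steps": [
    [0.0,-0.003,0,0.004,0],
    [0.0,-0.008,0,0.011,0],
    [0.0,-0.015,0,0.02,0],
    [0.0,-0.022,0,0.03,0],
    [0.0,-0.029,0,0.04,0],
    [0.0,-0.036,0,0.05,0],
    [0.0,-0.043,0,0.06,0],
    [0.0,-0.05,0,0.069,0],
    [0.0,-0.056,0,0.077,0],
    [0.0,-0.06,0,0.082,0]
  ]
}}

```text
t: 16.2
eef_pos: [594.8, 39.7, 411.5]
tcp_rot: [63.8, 89.9, -10.1]
force: [0.1, 0.8, -1.3]
finger_gap: 17.7
```

```bash
python3 - <<'E'
from h import *
st()
f=snap('side','s14');g=snap('top','t14')
crop(f,280,155,80,60,9,'s14z');crop(g,205,205,80,50,10,'t14z')
E
```

```text
t16.20 tcp [594.8  39.7 411.5] gp [595.   39.7 256.8] F [ 0.1  0.8 -1.3] M [-0.02 -0.01 -0.01] gap 17.7 
R [[0.001, 0.961, 0.277], [-0.0, 0.277, -0.961], [-1.0, 0.001, 0.0]] q [-31.  22.  30.  97. -12.  65.  19.]
```

View pics/s14z.png

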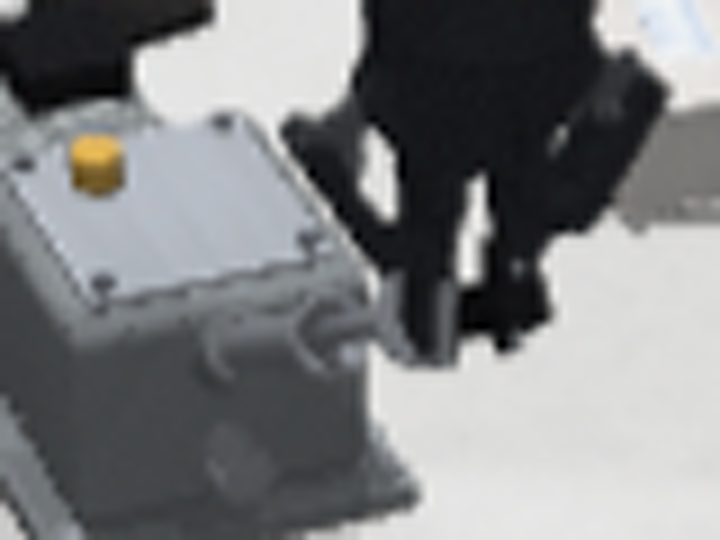

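View pics/t14z.png

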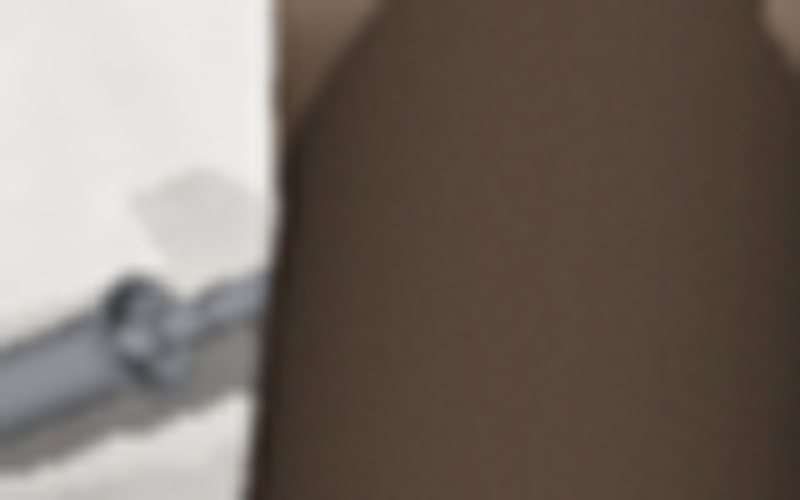

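Emit:
{"op": "send_rows", "data": {
  "steps": [
    [0.0,-0.003,0,0.004,0],
    [0.0,-0.003,0,0.007,0],
    [0.0,0.001,0,0.0095,0],
    [0.0,0.0055,0,0.0125,0],
    [0.0,0.0105,0,0.0155,0],
    [0.0,0.016,0,0.019,0],
    [0.0,0.023,0,0.023,0],
    [0.0,0.029,0,0.026,0],
    [0.0,0.036,0,0.029,0],
    [0.0,0.042,0,0.0315,0]
  ]
}}

```text
t: 17.13
eef_pos: [603.3, 10.5, 367.5]
tcp_rot: [-80.0, 90.0, -153.8]
force: [0.2, 0.3, 0.8]
finger_gap: 17.3
```

```bash
python3 - <<'E'
from h import *
st()
g=snap('top','t15')
crop(g,205,205,80,50,10,'t15z')
E
```

```text
t17.13 tcp [603.3  10.5 367.5] gp [603.2  10.5 212.8] F [0.2 0.3 0.8] M [ 0.34 -0.11 -0.14] gap 17.3 
R [[-0.0, 0.961, 0.278], [-0.0, 0.278, -0.961], [-1.0, -0.0, 0.0]] q [-27.  25.  30.  99. -14.  60.  23.]
```

View pics/t15z.png

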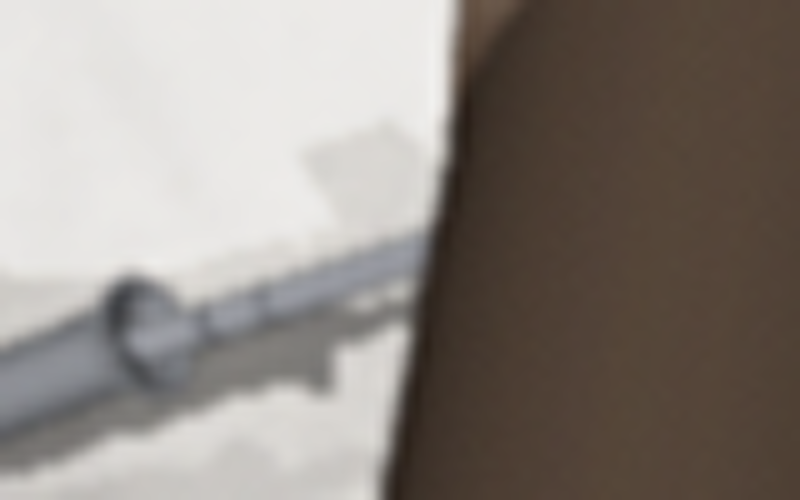

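Emit:
{"op": "send_rows", "data": {
  "steps": [
    [0.0,0.004,0,0.0015,0],
    [0.0,0.01,0,0.0033,0],
    [0.0,0.016,0,0.0048,0],
    [0.0,0.022,0,0.0063,0],
    [0.0,0.028,0,0.0075,0],
    [0.0,0.034,0,0.0085,0],
    [0.0,0.04,0,0.0095,0],
    [0.0,0.046,0,0.01,0],
    [0.0,0.051,0,0.0105,0],
    [0.0,0.053,0,0.0105,0]
  ]
}}

```text
t: 18.02
eef_pos: [606.0, 0.8, 314.5]
tcp_rot: [-94.1, 89.9, -168.0]
force: [0.7, -0.9, 1.5]
finger_gap: 17.0
```

```bash
python3 - <<'E'
from h import *
st()
f=snap('side','s16');g=snap('top','t16')
crop(f,280,155,80,80,9,'s16z');crop(g,205,205,80,50,10,'t16z')
E
```

```text
t18.02 tcp [606.    0.8 314.5] gp [605.9   0.8 159.8] F [ 0.7 -0.9  1.5] M [ 0.17 -0.05 -0.07] gap 17.0 
R [[-0.001, 0.961, 0.278], [-0.0, 0.278, -0.961], [-1.0, -0.001, -0.0]] q [-25.  29.  28. 101. -16.  54.  26.]
```

View pics/s16z.png

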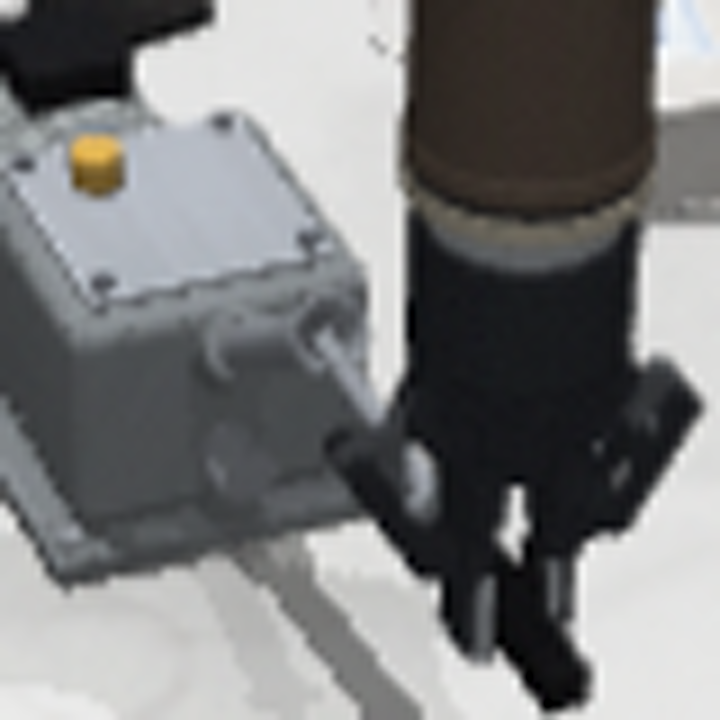

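View pics/t16z.png

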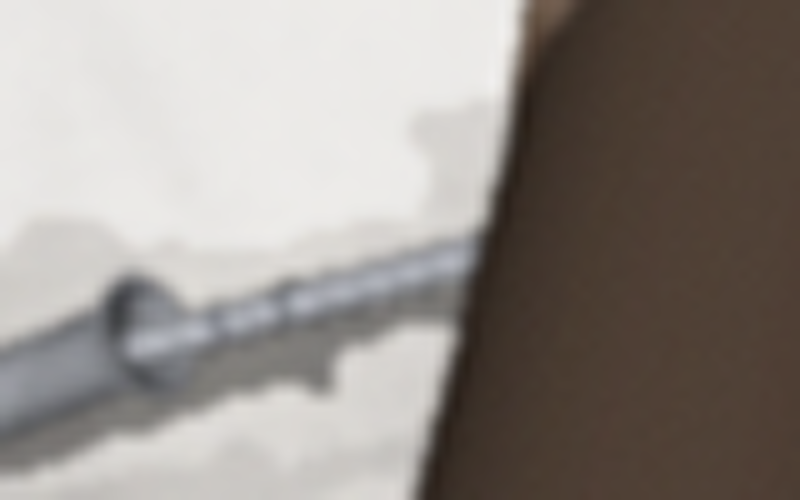

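Emit:
{"op": "send_rows", "data": {
  "steps": [
    [0.0,-0.001,0,0.005,0],
    [0.0,-0.002,0,0.012,0],
    [0.0,-0.003,0,0.022,0],
    [0.0,-0.006,0,0.032,0],
    [0.0,-0.01,0,0.041,0],
    [0.0,-0.013,0,0.047,0],
    [0.0,-0.0157,0,0.0505,0],
    [0.0,-0.0157,0,0.0505,0],
    [0.0,-0.0157,0,0.0505,0],
    [0.0,-0.0157,0,0.0505,0]
  ]
}}

```text
t: 18.95
eef_pos: [620.1, -47.0, 331.0]
tcp_rot: [-164.8, 90.0, 121.4]
force: [0.1, -0.2, -2.0]
finger_gap: 17.6
```

```bash
python3 - <<'E'
from h import *
st()
f=snap('side','s17');g=snap('top','t17')
a=cv2.resize(cv2.imread('pics/s6.png')[170:245,290:350],None,fx=6.5,fy=6.5,interpolation=3);b=cv2.resize(f[170:245,290:350],None,fx=6.5,fy=6.5,interpolation=3)
cv2.imwrite('pics/s17cmp.png',np.hstack([a,b]))
a=cv2.resize(cv2.imread('pics/t6.png')[210:245,205:285],None,fx=8,fy=8,interpolation=3);b=cv2.resize(g[210:245,205:285],None,fx=8,fy=8,interpolation=3)
cv2.imwrite('pics/t17cmp.png',np.vstack([a,b]))
E
```

```text
t18.95 tcp [620.1 -47.  331. ] gp [620.1 -47.  176.3] F [ 0.1 -0.2 -2. ] M [-0.1  -0.05 -0.03] gap 17.6 
R [[-0.0, 0.96, 0.279], [0.001, 0.279, -0.96], [-1.0, -0.0, -0.001]] q [-21.  29.  29.  98. -16.  57.  30.]
```

View pics/s17cmp.png

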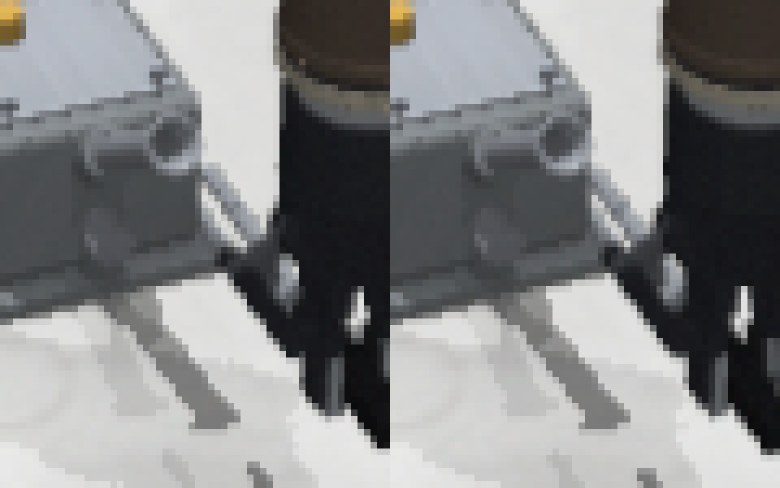

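View pics/t17cmp.png

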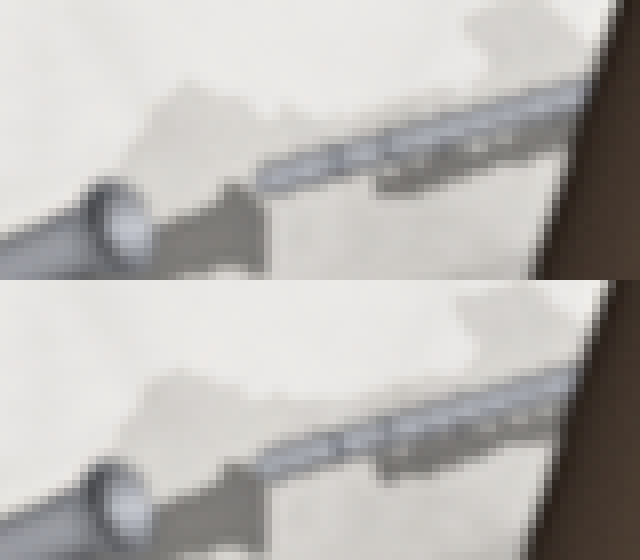

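```bash
python3 - <<'E'
from h import *
plan((440,15,251),16)
E
```

```text
t19.05 tcp [620.1 -46.9 330.9] gp [620.  -46.8 176.2] F [-0.1  0.2 -1. ] M [-0.09 -0.01 -0.01] gap 17.6 
R [[-0.001, 0.96, 0.279], [0.0, 0.279, -0.96], [-1.0, -0.0, -0.001]] q [-21.  29.  29.  98. -16.  57.  30.]
yaw_y 16.21 SHIFT [-0.0746 -0.1556 -0.1096] TURN 0.0037
```

Emit:
{"op": "send_rows", "data": {
  "steps": [
    [0.0,-0.008,0,0,0],
    [0.0,-0.02,-0.004,0,0],
    [0.0,-0.035,-0.012,0,0],
    [0.0,-0.05,-0.025,0,0],
    [0.0,-0.062,-0.042,-0.006,0],
    [0.0,-0.07,-0.06,-0.016,0],
    [0.0,-0.0746,-0.078,-0.03,0],
    [0.0,-0.0746,-0.096,-0.044,0],
    [0.0,-0.0746,-0.112,-0.058,0],
    [0.0,-0.0746,-0.126,-0.072,0]
  ]
}}

```text
t: 19.88
eef_pos: [477.7, -13.7, 407.0]
tcp_rot: [105.7, 89.9, 31.8]
force: [0.6, 0.1, -1.8]
finger_gap: 17.9
```

Emit:
{"op": "send_rows", "data": {
  "steps": [
    [0.0,0,-0.01,-0.012,0],
    [0.0,0,-0.018,-0.022,0],
    [0.0,0,-0.025,-0.03,0],
    [0.0,0,-0.029,-0.036,0],
    [0.0,0,-0.03,-0.038,0],
    [0.0,0,-0.03,-0.038,0],
    [0.0,0,-0.03,-0.038,0],
    [0.0,0,-0.03,-0.038,0],
    [0.0,0,-0.03,-0.038,0],
    [0.0,0,-0.03,-0.038,0]
  ]
}}

```text
t: 20.72
eef_pos: [440.0, 14.4, 405.7]
tcp_rot: [-42.3, 90.0, -116.2]
force: [0.0, 0.4, -0.2]
finger_gap: 17.2
```

```bash
python3 - <<'E'
from h import *
st()
f=snap('side','s18');g=snap('top','t18')
crop(f,200,130,130,100,6,'s18z');crop(g,180,230,160,120,5,'t18z')
E
```

```text
t20.72 tcp [440.   14.4 405.7] gp [440.   14.3 251. ] F [ 0.   0.4 -0.2] M [-0.06 -0.    0.03] gap 17.2 
R [[-0.0, 0.961, 0.278], [-0.0, 0.278, -0.961], [-1.0, -0.0, 0.0]] q [-35.   5.  29. 117.  -3.  59.  11.]
```

View pics/s18z.png

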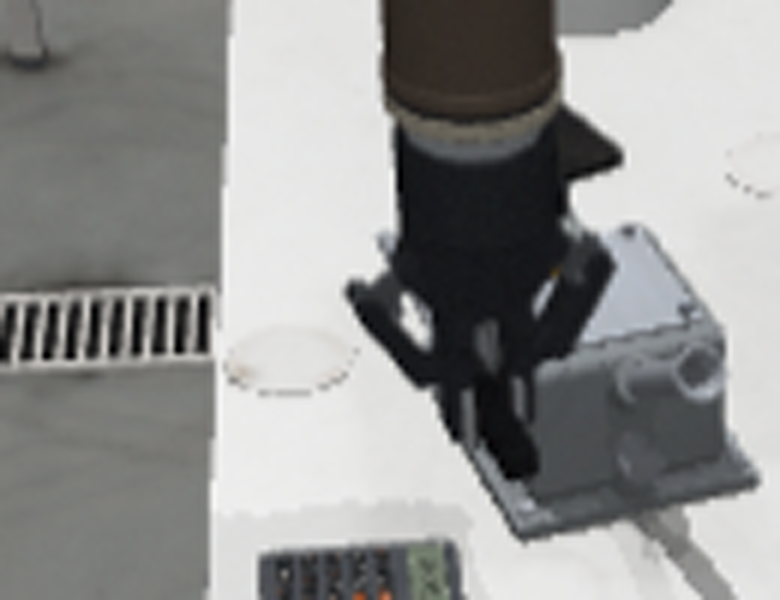

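View pics/t18z.png

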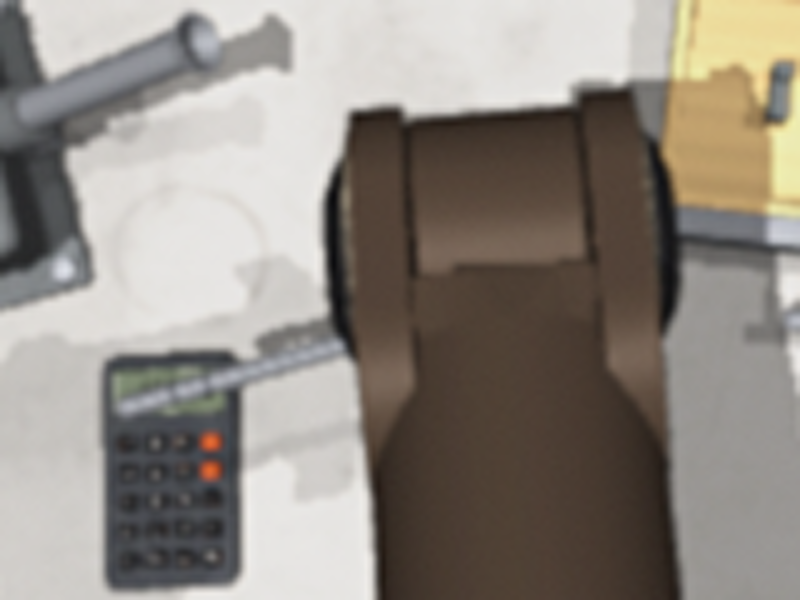

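```bash
python3 - <<'E'
from h import *
f=cv2.imread('pics/s18.png');crop(f,255,155,40,60,12,'s18y')
t=tri(cp((383,238),6,(200,130)),cp((118,407),5,(180,230)));print(t)
gp=np.array([440,14.3,250]);h=np.array([-.278,.961,0])
for th in(-6,-3,0,3,6):
    c,s=np.cos(np.radians(th)),np.sin(np.radians(th))
    v=h*c-np.array([0,0,s])
    tip=gp+v*171;print(th,'tip side',((proj('side',tip)-[255,155]+.5)*12-.5).round(),'top',((proj('top',tip)-[180,230]+.5)*5-.5).round(),'rear',((proj('side',gp-v*53)-[255,155]+.5)*12-.5).round())
E
```

```text
(array([392.37940674, 180.69930545, 248.87680458]), np.float64(1.4443716443483223))
-6 tip side [100. 121.] top [119. 403.] rear [383. 657.]
-3 tip side [101. 149.] top [120. 404.] rear [383. 648.]
0 tip side [103. 177.] top [123. 404.] rear [383. 639.]
3 tip side [105. 206.] top [126. 404.] rear [383. 629.]
6 tip side [108. 236.] top [130. 404.] rear [382. 619.]
```

View pics/s18y.png

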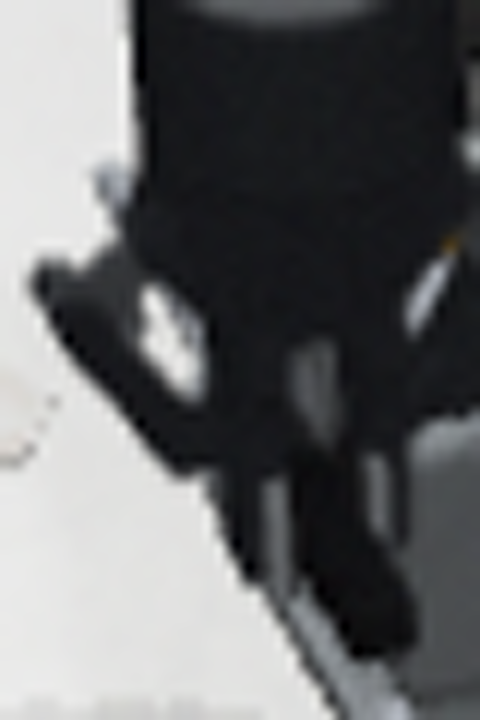

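```bash
python3 - <<'E'
from h import *
a=cv2.imread('pics/side0.png');b=cv2.imread('pics/s18.png');c=cv2.imread('pics/t18.png');z=cv2.imread('pics/top0.png')
for nm,p,q,boxes in(('side',a,b,{'calc':(240,218,42,20),'pen':(252,245,48,18),'pots':(366,212,30,40),'therm':(262,388,70,26)}),('top',z,c,{'calc+':(196,297,36,54),'pen':(258,274,28,60),'therm':(468,262,26,64)})):
    for k,(x,y,w,h) in boxes.items(): print(nm,k,cv2.absdiff(p,q)[y:y+h,x:x+w].mean().round(2))
s=manip.read_state();print(s['dq'].round(2))
E
```

```text
side calc 14.83
side pen 13.2
side pots 0.69
side therm 0.63
top calc+ 10.83
top pen 133.27
top therm 10.74
[ 0.01 -0.09 -0.11  0.1   0.06  0.08  0.  ]
```

View pics/s18.png

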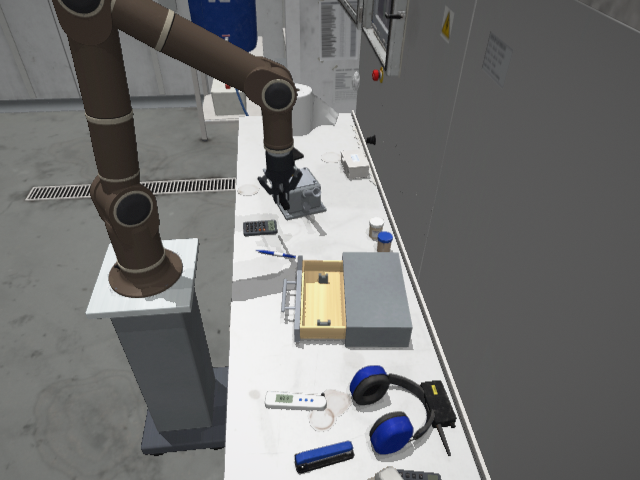

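View pics/t18.png

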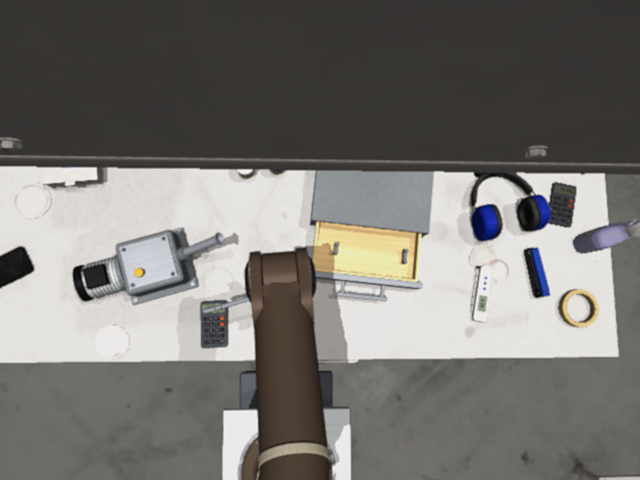

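```bash
python3 - <<'E'
from h import *
f=cv2.imread('pics/s18.png');crop(f,270,240,70,110,7,'s18h')
for op in(105,115,125):
    a=np.radians(-6);d=np.array([-np.cos(a),-np.sin(a),0]);X=np.array([554.8,-198.5,47])+op*d
    print(op,(proj('side',X)-[270,240]+.5)*7-.5)
E
```

```text
105 [145.09502024 384.02238029]
115 [121.15183915 383.94765818]
125 [ 97.20075857 383.87291141]
```

View pics/s18h.png

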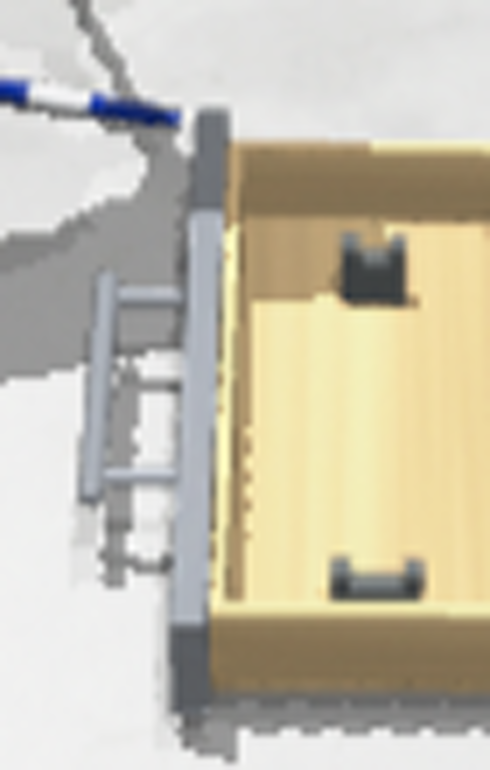

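```bash
python3 - <<'E'
from h import *
print(manip.close_job()); st()
E
```

```text
the job is handed in; nothing more can be done
None
the job is handed in; nothing more can be done
```

The job is done and handed in at about 21 s: the drawer is open, the rod went down the tube to its collar, and it now hangs level in the gripper.

- **Drawer:** I pinched the handle and pulled until it hit its end stop at about 24 N. The last side picture puts the handle at about 125 mm of opening.
- **Insertion:** The moves I could send cannot tilt the tool, so I swivelled the rod in the pads against the tube's mouth to reach 35°. My first try left the tip at the upper lip, about to slide over it. I backed off about 12 mm lower and re-entered cleanly. I then pushed until the rod stopped where the collar should seat. Pushing harder (about 9 N, then about 15 N) did not move it, and the picture was consistent with the collar on the mouth, though a finger hid most of it.
- **Withdrawal:** I levered the rod level again on the tube's lower lip and pulled it fully out. It is now held at about 250 mm, clear of the drive unit and chest, with the arm still and the gap at 17 mm.
- **Level:** The tip's position in the side picture puts the rod within about 1° of level. Triangulating from both cameras gives 249 mm for the tip against about 250 mm at the grip. Allowing for the 2–3 mm high reading of the cameras, that is about 1° tip-down.
- **Bystanders:** The pots and thermometer are unchanged in the side view, and the calculator and pen look in place. The picture differences around the calculator and pen appear to come from the arm and its shadow. The arm hid the pen in the last top view.

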